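# Pack brass bell-trap covers into a nested stack with rubber pads between

## Task

Pack the brass bell covers on the counter into one straight nested stack in the low cardboard tray, all of them mouth down as they stand now, one slipped over the other, with exactly one rubber pad lying flat and centred on the crown of every cover (between each two, and one on top of the last) so that they cannot jam or scratch. Take the pads one at a time from the pile on the plywood board, leave what is spare on that board, and do not disturb the fittings lying at the far edge of the counter.

Things in the scene. Friction and masses are not known exactly. Their poses are not given: they have to be found in the camera images.
- bell0: Brass bell cover: inverted cup, mouth down, 52 mm high. Crown: flat solid cap 56 mm across, 12 mm deep, straight-sided (grip here from above); below it a 2.5 mm wall flares over 40 mm to a mouth 100 mm across. 0.2-0.33 kg. All alike; may be absent (None). Origin: centre of the mouth plane, z up. Nested over another with one pad between it sits 22 mm higher (4 mm side play).
- bell1: Brass bell cover: inverted cup, mouth down, 52 mm high. Crown: flat solid cap 56 mm across, 12 mm deep, straight-sided (grip here from above); below it a 2.5 mm wall flares over 40 mm to a mouth 100 mm across. 0.2-0.33 kg. All alike; may be absent (None). Origin: centre of the mouth plane, z up. Nested over another with one pad between it sits 22 mm higher (4 mm side play).
- bell2: Brass bell cover: inverted cup, mouth down, 52 mm high. Crown: flat solid cap 56 mm across, 12 mm deep, straight-sided (grip here from above); below it a 2.5 mm wall flares over 40 mm to a mouth 100 mm across. 0.2-0.33 kg. All alike; may be absent (None). Origin: centre of the mouth plane, z up. Nested over another with one pad between it sits 22 mm higher (4 mm side play).
- bell3: Brass bell cover: inverted cup, mouth down, 52 mm high. Crown: flat solid cap 56 mm across, 12 mm deep, straight-sided (grip here from above); below it a 2.5 mm wall flares over 40 mm to a mouth 100 mm across. 0.2-0.33 kg. All alike; may be absent (None). Origin: centre of the mouth plane, z up. Nested over another with one pad between it sits 22 mm higher (4 mm side play).
- pad0: Square black rubber pad 34 x 34 mm, 10 mm thick, 20 g, lying flat in a pile of five (numbered from the bottom up) on the plywood board. Origin: centre of its underside, x and y along its sides, z up.
- pad1: Square black rubber pad 34 x 34 mm, 10 mm thick, 20 g, lying flat in a pile of five (numbered from the bottom up) on the plywood board. Origin: centre of its underside, x and y along its sides, z up.
- pad2: Square black rubber pad 34 x 34 mm, 10 mm thick, 20 g, lying flat in a pile of five (numbered from the bottom up) on the plywood board. Origin: centre of its underside, x and y along its sides, z up.
- pad3: Square black rubber pad 34 x 34 mm, 10 mm thick, 20 g, lying flat in a pile of five (numbered from the bottom up) on the plywood board. Origin: centre of its underside, x and y along its sides, z up.
- pad4: Square black rubber pad 34 x 34 mm, 10 mm thick, 20 g, lying flat in a pile of five (numbered from the bottom up) on the plywood board. Origin: centre of its underside, x and y along its sides, z up.
- tray: Low open cardboard tray fixed to the counter, 140 x 140 mm outside, 130 x 130 mm inside, walls 18 mm high and 5 mm thick. Origin: centre of its underside; x, y along its sides. It may lie left or right of the robot.
- tray_in (a point): Centre of the tray's inner floor: the stack stands here, z up.
- board: Plywood board 100 x 100 mm, 8 mm thick, fixed to the counter, with the pile of pads at its centre. Origin: centre of its underside; x, y along its sides.
- tee: Copper pipe tee, 70 mm long, 56 mm high, at the far edge of the counter; a bystander to leave alone. Origin: centre of its underside.
- valve: Steel ball valve with a red lever, 75 mm body, 53 mm high, at the far edge; a bystander to leave alone. Origin: centre of the body's underside.
Mind the look-alikes: they are no part of the job. What is shaped like the bell0 but blue or pink is not meant. What is shaped like the bell2 but green is not meant.

How it is judged (in metres and radians):
At the end, for the whole second after the job is handed in: All covers mouth down (0.1 rad) in one stack over the tray (centre within 30 mm, one another 10 mm), 22 mm apart in height (5 mm); on every crown one pad, flat, within 12 mm of centre; spare pads on the board (45 mm of its centre); all at rest (horizontal distance between each of bell0, bell1, bell2, bell3 and tray_in below 0.03 m and angle between each of bell0, bell1, bell2, bell3's own z axis and vertical below 0.1 rad and linear speed of each of bell0, bell1, bell2, bell3, pad0, pad1, pad2, pad3, pad4 below 0.02 m/s and (z of bell0 in the frame of tray_in between -0.005 and 0.006 m or z of bell0 in the frame of tray_in between 0.017 and 0.028 m or z of bell0 in the frame of tray_in between 0.039 and 0.05 m or z of bell0 in the frame of tray_in between 0.061 and 0.072 m) and ((horizontal distance between pad0 and bell0 below 0.012 m and z of pad0 in the frame of bell0 between 0.048 and 0.057 m) or (horizontal distance between pad1 and bell0 below 0.012 m and z of pad1 in the frame of bell0 between 0.048 and 0.057 m) or (horizontal distance between pad2 and bell0 below 0.012 m and z of pad2 in the frame of bell0 between 0.048 and 0.057 m) or (horizontal distance between pad3 and bell0 below 0.012 m and z of pad3 in the frame of bell0 between 0.048 and 0.057 m) or (horizontal distance between pad4 and bell0 below 0.012 m and z of pad4 in the frame of bell0 between 0.048 and 0.057 m)) and (z of bell1 in the frame of tray_in between -0.005 and 0.006 m or z of bell1 in the frame of tray_in between 0.017 and 0.028 m or z of bell1 in the frame of tray_in between 0.039 and 0.05 m or z of bell1 in the frame of tray_in between 0.061 and 0.072 m) and ((horizontal distance between pad0 and bell1 below 0.012 m and z of pad0 in the frame of bell1 between 0.048 and 0.057 m) or (horizontal distance between pad1 and bell1 below 0.012 m and z of pad1 in the frame of bell1 between 0.048 and 0.057 m) or (horizontal distance between pad2 and bell1 below 0.012 m and z of pad2 in the frame of bell1 between 0.048 and 0.057 m) or (horizontal distance between pad3 and bell1 below 0.012 m and z of pad3 in the frame of bell1 between 0.048 and 0.057 m) or (horizontal distance between pad4 and bell1 below 0.012 m and z of pad4 in the frame of bell1 between 0.048 and 0.057 m)) and (z of bell2 in the frame of tray_in between -0.005 and 0.006 m or z of bell2 in the frame of tray_in between 0.017 and 0.028 m or z of bell2 in the frame of tray_in between 0.039 and 0.05 m or z of bell2 in the frame of tray_in between 0.061 and 0.072 m) and ((horizontal distance between pad0 and bell2 below 0.012 m and z of pad0 in the frame of bell2 between 0.048 and 0.057 m) or (horizontal distance between pad1 and bell2 below 0.012 m and z of pad1 in the frame of bell2 between 0.048 and 0.057 m) or (horizontal distance between pad2 and bell2 below 0.012 m and z of pad2 in the frame of bell2 between 0.048 and 0.057 m) or (horizontal distance between pad3 and bell2 below 0.012 m and z of pad3 in the frame of bell2 between 0.048 and 0.057 m) or (horizontal distance between pad4 and bell2 below 0.012 m and z of pad4 in the frame of bell2 between 0.048 and 0.057 m)) and (z of bell3 in the frame of tray_in between -0.005 and 0.006 m or z of bell3 in the frame of tray_in between 0.017 and 0.028 m or z of bell3 in the frame of tray_in between 0.039 and 0.05 m or z of bell3 in the frame of tray_in between 0.061 and 0.072 m) and ((horizontal distance between pad0 and bell3 below 0.012 m and z of pad0 in the frame of bell3 between 0.048 and 0.057 m) or (horizontal distance between pad1 and bell3 below 0.012 m and z of pad1 in the frame of bell3 between 0.048 and 0.057 m) or (horizontal distance between pad2 and bell3 below 0.012 m and z of pad2 in the frame of bell3 between 0.048 and 0.057 m) or (horizontal distance between pad3 and bell3 below 0.012 m and z of pad3 in the frame of bell3 between 0.048 and 0.057 m) or (horizontal distance between pad4 and bell3 below 0.012 m and z of pad4 in the frame of bell3 between 0.048 and 0.057 m)) and horizontal distance between bell0 and bell1 below 0.01 m and horizontal distance between each of bell0, bell1 and bell2 below 0.01 m and horizontal distance between each of bell0, bell1, bell2 and bell3 below 0.01 m and ((horizontal distance between pad0 and bell0 below 0.012 m and z of pad0 in the frame of bell0 between 0.048 and 0.057 m) or (horizontal distance between pad0 and bell1 below 0.012 m and z of pad0 in the frame of bell1 between 0.048 and 0.057 m) or (horizontal distance between pad0 and bell2 below 0.012 m and z of pad0 in the frame of bell2 between 0.048 and 0.057 m) or (horizontal distance between pad0 and bell3 below 0.012 m and z of pad0 in the frame of bell3 between 0.048 and 0.057 m) or (horizontal distance between pad0 and board below 0.045 m and height (world z) of pad0 above 0.004 m)) and angle between each of pad0, pad1, pad2, pad3, pad4's own z axis and vertical below 0.15 rad and ((horizontal distance between pad1 and bell0 below 0.012 m and z of pad1 in the frame of bell0 between 0.048 and 0.057 m) or (horizontal distance between pad1 and bell1 below 0.012 m and z of pad1 in the frame of bell1 between 0.048 and 0.057 m) or (horizontal distance between pad1 and bell2 below 0.012 m and z of pad1 in the frame of bell2 between 0.048 and 0.057 m) or (horizontal distance between pad1 and bell3 below 0.012 m and z of pad1 in the frame of bell3 between 0.048 and 0.057 m) or (horizontal distance between pad1 and board below 0.045 m and height (world z) of pad1 above 0.004 m)) and ((horizontal distance between pad2 and bell0 below 0.012 m and z of pad2 in the frame of bell0 between 0.048 and 0.057 m) or (horizontal distance between pad2 and bell1 below 0.012 m and z of pad2 in the frame of bell1 between 0.048 and 0.057 m) or (horizontal distance between pad2 and bell2 below 0.012 m and z of pad2 in the frame of bell2 between 0.048 and 0.057 m) or (horizontal distance between pad2 and bell3 below 0.012 m and z of pad2 in the frame of bell3 between 0.048 and 0.057 m) or (horizontal distance between pad2 and board below 0.045 m and height (world z) of pad2 above 0.004 m)) and ((horizontal distance between pad3 and bell0 below 0.012 m and z of pad3 in the frame of bell0 between 0.048 and 0.057 m) or (horizontal distance between pad3 and bell1 below 0.012 m and z of pad3 in the frame of bell1 between 0.048 and 0.057 m) or (horizontal distance between pad3 and bell2 below 0.012 m and z of pad3 in the frame of bell2 between 0.048 and 0.057 m) or (horizontal distance between pad3 and bell3 below 0.012 m and z of pad3 in the frame of bell3 between 0.048 and 0.057 m) or (horizontal distance between pad3 and board below 0.045 m and height (world z) of pad3 above 0.004 m)) and ((horizontal distance between pad4 and bell0 below 0.012 m and z of pad4 in the frame of bell0 between 0.048 and 0.057 m) or (horizontal distance between pad4 and bell1 below 0.012 m and z of pad4 in the frame of bell1 between 0.048 and 0.057 m) or (horizontal distance between pad4 and bell2 below 0.012 m and z of pad4 in the frame of bell2 between 0.048 and 0.057 m) or (horizontal distance between pad4 and bell3 below 0.012 m and z of pad4 in the frame of bell3 between 0.048 and 0.057 m) or (horizontal distance between pad4 and board below 0.045 m and height (world z) of pad4 above 0.004 m))); the robot touches nothing.
It fails at once if the copper tee is knocked or moved by more than 30 mm (distance of tee from where it was at the start of the episode above 0.03 m).
It fails at once if the ball valve is knocked or moved by more than 30 mm (distance of valve from where it was at the start of the episode above 0.03 m).
Of bell0, bell1, bell2, bell3 only 3 to 4 are there at a start; the rules pass over those that are not, and their reading is None.
At some moment in a run one of bell0, bell1, bell2, bell3 may be knocked a few centimetres aside while the robot is not near it.
It also fails if it takes over 210 s, if anything falls off the work surface, if the arm or the gripper's body presses on something with over 40 N, if the wrist force passes 120 N, or if a joint passes its speed limit or range.

## Robot

A 6-joint arm with a two-finger parallel gripper is mounted at the origin on the work surface. World frame = base frame: x ahead of the robot, y to its left, z up, the work surface at z = 0. Lengths are in m, angles in degrees, forces in N, time in s.
With the tool pointing down it reaches from about 0.4 to 0.825 m from the base axis. Payload 7 kg.
Tool frame: the origin (TCP) lies on the centre line of the jaws, within the pads' length; the fingertips stand 22 mm ahead of it and the grasp point (between the pads) lies 3 mm ahead of it (ctrl.finger_overhang is the distance from the TCP to the fingertips, in m); z points along the fingers, y is the line along which they close (so a half turn about z gives the same grasp; the last joint's range is limited). The gripper opens to 88 mm and grips with 3 to 60 N. Pads are 19 mm wide; open, the fingers measure 130 mm over their backs; the gripper's body (78 mm by 193 mm) begins 47 mm behind the grasp point.
Start: joints at [83.314, 20.546, 0.682, 0, -70.136, -16.507], TCP at [0.266, 0.62, 0.249] pointing down, gripper open.
Joint ranges: [-176.03, 176.03], [-82.01, 121.73], [-58.28, 71.71], [-173.87, 95.51], [-174.79, -0.11], [-173.66, 173.66]. Speed limits (degrees/s): [136.94, 136.94, 172.46, 180, 180, 180].

## Interface

Orientations are given as [roll, pitch, yaw] about the fixed x, y, z axes, in that order (R = Rz(yaw) Ry(pitch) Rx(roll)).
In Python, from plant import ctrl gives the robot as it stands. The module is installed in compiled form; this text tells all that it offers.
- The arm moves only by the shell command python3 -m creep 'ROWS'. ROWS is JSON, a list of rows, each an object with "grip": the closure, from 0 (fully open) to 1 (shut); "delta_pos": the shift along the tool's x, y, z scaled (see below), a list of three; "rotation": the turn, a rotation vector about the tool's x, y, z scaled (see below), a list of three. A call has 1 to 5 rows; each row is the pose to reach, as a shift and turn from the pose commanded when the call began, along the tool's axes at that moment; what a row does not reach only later rows make up. The controller multiplies each number of a shift by 10 cm and each number of a turn by pi/2 rad. A row lasts 1/10 s, in which the tool goes at most 50 mm and 8.59 degrees, less where a joint would pass 70% of its speed; a pose out of reach is approached as far as the arm can. A call with a number of a shift or a turn outside -1 to 1 is refused whole. A call with a gripper value outside its range is refused whole. The fingers move at their own pace and stop on an object; the grip force is fixed at half the most. Time passes only in rows, so rows that repeat a pose let the fingers close. It gives the time, the measured TCP pose, the force, the opening and the grip force at its end, in the units of the state.
- ctrl.get_obs(): the state, without advancing time (a new reading comes with each control period).
- ctrl.snapshot(name): name is "scene" or "side" or "wrist"; returns a dict with "color" (384x512x3 uint8, red, green, blue), "intrinsics" (3x3 intrinsics, pixels), "R" (3x3) and "t" (3): a world point X has camera coordinates R X + t. Camera axes: x right, y down, z forward; pixel columns grow to the right and rows downward; lengths in m; the calibration is good to about 2 mm. A picture is of the moment at which its call begins. There is no depth.
- ctrl.close_job(): hands the job in; it is judged then, once.
The state is a dict: "clock": time; "joint_pos": joint angles; "qvel": joint speeds; "tau": joint torques, N m; "tool_pos": TCP position; "orientation": TCP orientation; "force": force on the tool from outside, world axes, zero at the start; "moment": the same for the moment, N m; "opening": finger opening in m; "gripper_force": force on a finger pad.
Only numpy, scipy, OpenCV 4.12 (cv2) and the standard library are available. Lean on these libraries where they do the work, as an engineer would, in place of code of your own. Each camera call takes 0.05 s, during which the arm holds its last target. There are 200 camera calls.

## Working session

There is one attempt and no reset: what is moved stays moved. The work goes in short steps, Python scripts to look and compute and a shell command to move; the robot and the scene stay as the last step left them, time stands still between calls to the robot, and variables do not carry over. Pictures are saved under pics/ and viewed, at most 14 in all, crops included, and the job is handed in when it is done.

```bash
mkdir -p pics
cat > h.py <<'E'
import numpy as np, cv2
from plant import ctrl
def snap(n,f=None):
    s=ctrl.snapshot(n); s={k:np.array(v) for k,v in s.items()}
    if f: cv2.imwrite('pics/'+f,s['color'][:,:,::-1])
    return s
def ray(s,u,v,z):
    d=s['R'].T@np.linalg.inv(s['intrinsics'])@np.array([u,v,1.]); c=-s['R'].T@s['t']
    return c+d*(z-c[2])/d[2]
def proj(s,X):
    p=s['intrinsics']@(s['R']@np.array(X)+s['t']); return p[:2]/p[2]
E
python3 - <<'E'
from h import *
a=snap('scene');b=snap('side')
cv2.imwrite('pics/a.png',np.vstack([a['color'],b['color']])[:,:,::-1][:, :])
cv2.imwrite('pics/scene0.png',a['color'][:,:,::-1]);cv2.imwrite('pics/side0.png',b['color'][:,:,::-1])
for s in(a,b): print(-s['R'].T@s['t'], s['R'][2])
o=ctrl.get_obs();print(o)
E
```

```text
[1.0354906  0.61684356 1.15157358] [-0.35430859 -0.46092124 -0.81364429]
[ 0.02375181 -0.69138541  0.6697132 ] [ 0.52373415  0.6403521  -0.56182892]
{'clock': 0.1, 'joint_pos': array([ 8.33146879e+01,  2.05862948e+01,  6.39113380e-01, -1.82014567e-02,
       -7.01354123e+01, -1.65069129e+01]), 'qvel': array([ 0.00353123, -0.15326109,  0.22950613,  0.06931447,  0.11116806,
        0.00105593]), 'tau': array([-1.74540037e-03, -5.84160948e+01,  2.93748629e+01,  7.01556712e+00,
        1.01400545e-02, -5.88023181e-05]), 'tool_pos': array([0.2656866 , 0.62007265, 0.24772727]), 'orientation': array([ 1.79915948e+02, -7.06333392e-03, -2.31984170e+01]), 'force': array([-0.26186716, -0.45875183, -0.37077791]), 'moment': array([ 0.01473901, -0.0181027 ,  0.01027391]), 'gripper_force': 0.0, 'opening': 0.08791782331067727}
```

View pics/scene0.png

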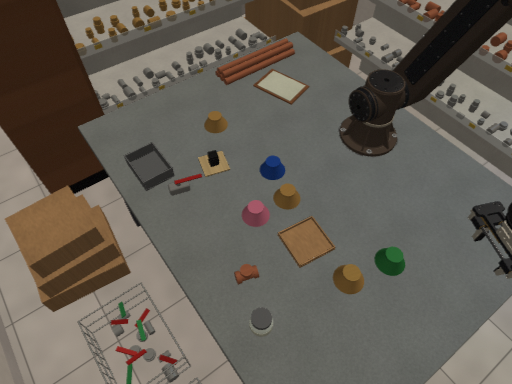

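View pics/side0.png

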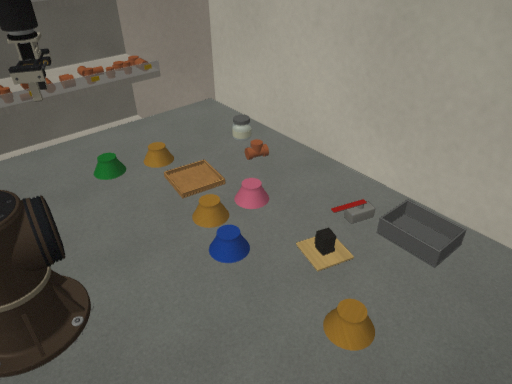

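The scene view shows brass covers at (216,120), (287,194) and (350,274). The look-alikes are blue (273,165), pink (256,210) and green (391,258). The brown cardboard tray is at (306,241); the dark grey tray at (149,165) doesn't match. The pads and board are at (214,163), the valve at (180,188) and the tee at (247,273). The side view agrees: brass at (158,154), (211,209) and (350,322). Only these three are brass-coloured, so there are 3 covers.

```bash
cat >> h.py <<'E'
def blobs(s,lo,hi,amin=100):
    hsv=cv2.cvtColor(s['color'],cv2.COLOR_RGB2HSV); m=cv2.inRange(hsv,np.array(lo),np.array(hi))
    m=cv2.morphologyEx(m,cv2.MORPH_OPEN,np.ones((3,3),np.uint8))
    c,_=cv2.findContours(m,cv2.RETR_EXTERNAL,cv2.CHAIN_APPROX_NONE)
    return hsv,m,[k for k in c if cv2.contourArea(k)>amin]
E
python3 - <<'E'
from h import *
a=snap('scene');b=snap('side')
for s,pts in((a,[(216,120),(287,194),(350,274)]),(b,[(350,322),(211,209),(158,154)])):
    hsv,m,c=blobs(s,(10,170,90),(25,255,255))
    for k in c:
        M=cv2.moments(k);u,v=M['m10']/M['m00'],M['m01']/M['m00']
        print(round(u),round(v),cv2.contourArea(k),ray(s,u,v,.024).round(3),hsv[int(v),int(u)])
def crop(s,u,v,h=32,z=6):
    return cv2.resize(s['color'][v-h:v+h,u-h:u+h],None,fx=z*1.0*32/h/1.5,fy=z*32/h/1.5,interpolation=cv2.INTER_CUBIC)
top=np.hstack([crop(a,216,120),crop(a,287,194),crop(a,350,274)])
bot=np.hstack([crop(a,214,163),crop(a,306,241),crop(b,326,245)])
cv2.imwrite('pics/crop1.png',np.vstack([top,bot])[:,:,::-1])
E
```

```text
349 325 1706.5 [ 0.463 -0.427  0.024] [ 19 182 137]
207 211 597.5 [0.458 0.041 0.024] [ 19 182 140]
155 155 326.5 [0.496 0.399 0.024] [ 19 182 140]
```

View pics/crop1.png

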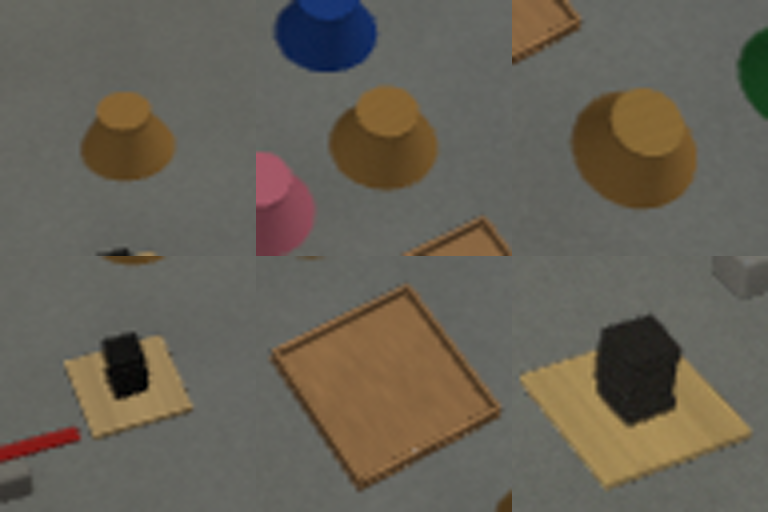

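The enlarged crops confirm three brass-brown covers: crown tops at scene (215,115.8), (288,189.8) and (352,272.5). They also show the cardboard tray with corners near (312,217), (335,247), (300,267) and (278,233), and the board with the pad pile.

Run:
```python
from h import *
a=snap('scene')
for n,p in dict(A=(215.3,116),B=(288.3,190),C=(352.3,272.8)).items(): print(n,ray(a,*p,.052).round(4))
def quad(P,o,z):
    q=np.array([ray(a,o[0]+x/4,o[1]+y/4,z) for x,y in P]);d=np.diff(np.vstack([q,q[:1]]),axis=0)[:,:2]
    ang=np.degrees(np.arctan2(d[:,1],d[:,0]))%90
    print(q.mean(0).round(4),np.linalg.norm(d,axis=1).round(3),ang.round(1))
quad([(151,32),(243,154),(105,233),(16,96)],(274,209),.018)
quad([(162,81),(190,152),(95,181),(66,106)],(182,131),.008)
print(ray(a,182+120/4,131+94/4,.058))
q=[]
b=snap('side');cv2.imwrite('pics/pb.png',cv2.resize(b['color'][220:262,300:352],None,fx=10,fy=10,interpolation=cv2.INTER_CUBIC)[:,:,::-1])
w=snap('wrist','w0.png');print((-w['R'].T@w['t']).round(4),w['R'].round(3).tolist(),w['intrinsics'][0])
```

```text
A [ 0.4766 -0.4115  0.052 ]
B [0.4707 0.0535 0.052 ]
C [0.5096 0.4118 0.052 ]
[0.5364 0.2321 0.018 ] [0.135 0.138 0.141 0.135] [82.9 84.2 81.9 81.7]
[ 0.5995 -0.2363  0.008 ] [0.095 0.095 0.099 0.098] [72.8 75.6 74.6 73.3]
[ 0.60166638 -0.23967962  0.058     ]
[0.3427 0.5873 0.3835] [[-0.393, -0.919, 0.0], [-0.875, 0.375, 0.307], [-0.282, 0.12, -0.952]] [272.93259581   0.         256.35610717]
```

View pics/w0.png

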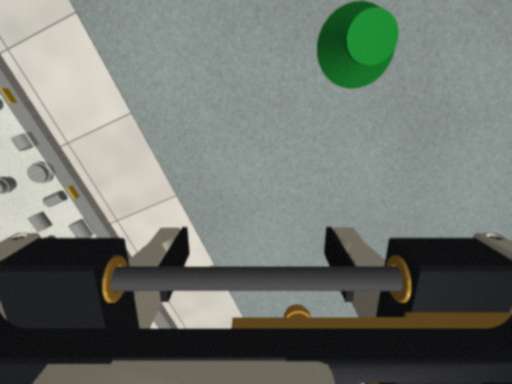

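```bash
python3 -m creep '[{"grip":0,"delta_pos":[0,0,0],"rotation":[0,0,-0.258]},{"grip":0,"delta_pos":[0,0,0],"rotation":[0,0,-0.258]},{"grip":0,"delta_pos":[0,0,0],"rotation":[0,0,-0.258]},{"grip":0,"delta_pos":[0,0,0],"rotation":[0,0,-0.258]}]'
python3 -m creep '[{"grip":0,"delta_pos":[0.67,1,0],"rotation":[0,0,0]},{"grip":0,"delta_pos":[0.67,1,0],"rotation":[0,0,0]},{"grip":0,"delta_pos":[0.67,1,0],"rotation":[0,0,0]},{"grip":0,"delta_pos":[0.67,1,0],"rotation":[0,0,0]}]'
python3 -m creep '[{"grip":0,"delta_pos":[0.67,1,0],"rotation":[0,0,0]},{"grip":0,"delta_pos":[0.67,1,0],"rotation":[0,0,0]},{"grip":0,"delta_pos":[0.67,1,0],"rotation":[0,0,0]},{"grip":0,"delta_pos":[0.67,1,0],"rotation":[0,0,0]}]'
python3 - <<'E'
from h import *
a=snap('scene')
for n,p in dict(blue=(273,160),pink=(256,205),green=(394,252)).items(): print(n,ray(a,*p,.052).round(4))
hsv,m,c=blobs(a,(8,100,60),(28,255,255))
for k in c:
    M=cv2.moments(k);u,v=M['m10']/M['m00'],M['m01']/M['m00'];print(round(u),round(v),cv2.contourArea(k),ray(a,u,v,.024).round(3),hsv[int(v),int(u)])
w=snap('wrist','w1.png')
hsv,m,c=blobs(w,(8,100,60),(28,255,255),400)
for k in c:
    M=cv2.moments(k);u,v=M['m10']/M['m00'],M['m01']/M['m00'];print(round(u),round(v),cv2.contourArea(k),ray(w,u,v,.024).round(3),hsv[int(v),int(u)])
print(ctrl.get_obs()['tool_pos'],ctrl.get_obs()['orientation'])
E
```

```text
clock: 0.75
tool_pos: [0.2659, 0.6204, 0.2485]
orientation: [180.0, 0.0, 0.1]
force: [-0.5, 0.4, -0.4]
opening: 0.0873
gripper_force: 0.0
clock: 1.15
tool_pos: [0.3343, 0.5183, 0.2493]
orientation: [-180.0, -0.0, -0.3]
force: [-0.1, 0.7, 0.9]
opening: 0.0876
gripper_force: 0.0
clock: 1.55
tool_pos: [0.401, 0.419, 0.249]
orientation: [-180.0, -0.0, -0.2]
force: [0.5, 1.3, -0.7]
opening: 0.0878
gripper_force: 0.0
blue [ 0.4297 -0.0875  0.052 ]
pink [0.6005 0.0372 0.052 ]
green [0.3524 0.44   0.052 ]
348 279 685.5 [0.52  0.413 0.024] [ 19 153 138]
246 273 268.0 [0.765 0.209 0.024] [ 10 156 131]
306 241 1554.0 [0.541 0.234 0.024] [ 15 130 139]
67 247 8987.0 [ 1.183 -0.209  0.024] [ 15 138  72]
287 197 472.5 [0.48  0.058 0.024] [ 18 164  84]
214 165 331.0 [ 0.611 -0.22   0.024] [38 85 12]
215 122 346.5 [ 0.483 -0.406  0.024] [ 18 159  85]
255 61 1347.0 [ 0.108 -0.642  0.024] [ 10 155 105]
98 25 103.0 [ 0.586 -1.36   0.024] [ 18 163  72]
117 24 115.0 [ 0.502 -1.315  0.024] [ 18 160  94]
137 18 110.0 [ 0.397 -1.306  0.024] [ 18 155 115]
431 9 104.0 [-0.959 -0.453  0.024] [ 10 159  82]
305 20 3961.0 [-0.315 -0.768  0.024] [ 15 136  71]
383 321 3238.0 [0.145 0.213 0.024] [ 19 170  99]
402 279 531.0 [0.225 0.196 0.024] [23 31 73]
111 280 546.5 [0.226 0.645 0.024] [20 81 79]
504 120 767.5 [0.464 0.104 0.024] [ 18 190 146]
265 82 4622.0 [0.51  0.409 0.024] [ 20 176 203]
413 59 13840.0 [0.535 0.232 0.024] [ 17 140 207]
[0.4001016  0.42093068 0.24873897] [-1.79962384e+02 -1.28325273e-02 -1.07777190e-01]
```

View pics/w1.png

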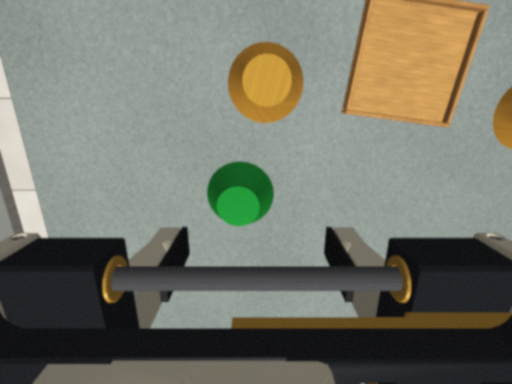

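The wrist view shows brass cover C with its crown at (267,80), the cardboard tray at about (415,60), and the green look-alike at (238,205), clear of the planned closing line along y.

```bash
cat >> h.py <<'E'
def crown(s,z=.052,vmin=None):
    """bright crown tops of brass covers in a wrist picture -> world xy at height z"""
    hsv,m,c=blobs(s,(15,120,60),(28,255,255),800); r=[]
    for k in c:
        kk=np.zeros_like(m);cv2.drawContours(kk,[k],-1,255,-1)
        v=hsv[:,:,2]; t,_=cv2.threshold(v[kk>0].reshape(-1,1),0,255,cv2.THRESH_OTSU)
        t=cv2.morphologyEx(((v>t)&(kk>0)).astype(np.uint8),cv2.MORPH_OPEN,np.ones((5,5),np.uint8))
        q,_=cv2.findContours(t,cv2.RETR_EXTERNAL,cv2.CHAIN_APPROX_NONE)
        if not q: continue
        q=max(q,key=cv2.contourArea)
        if len(q)<20: continue
        (u,w),ax,_=cv2.fitEllipse(cv2.convexHull(q)); r.append(((round(u),round(w)),np.round(ax),ray(s,u,w,z).round(4)))
    return r
def pos():
    o=ctrl.get_obs(); return o['tool_pos'].round(4),o['orientation'].round(2),o['clock']
E
python3 - <<'E'
from h import *
w=snap('wrist')
for r in crown(w): print(r)
q=np.array([ray(w,*p,.018) for p in [(487,7),(449,126),(343,112),(368,0)]]);print(q.round(3),q[[0,2]].mean(0))
print(pos())
E
```

```text
((369, 322), array([ 20., 304.]), array([0.1706, 0.2518, 0.052 ]))
((266, 89), array([62., 69.]), array([0.5001, 0.4094, 0.052 ]))
((416, 61), array([131., 161.]), array([0.5285, 0.2443, 0.052 ]))
[[0.59  0.154 0.018]
 [0.456 0.169 0.018]
 [0.474 0.309 0.018]
 [0.597 0.292 0.018]] [0.53176679 0.23161977 0.018     ]
(array([0.3998, 0.4213, 0.2486]), array([-1.7997e+02, -1.0000e-02, -4.0000e-02]), 1.7)
```

```bash
python3 -m creep '[{"grip":0,"delta_pos":[0.5,0.1,0.2],"rotation":[0,0,0]},{"grip":0,"delta_pos":[1,0.11,0.5],"rotation":[0,0,0]},{"grip":0,"delta_pos":[1,0.11,0.85],"rotation":[0,0,0]},{"grip":0,"delta_pos":[1,0.11,0.85],"rotation":[0,0,0]}]'
python3 -m creep '[{"grip":0,"delta_pos":[0.1,0,0.2],"rotation":[0,0,0]},{"grip":0,"delta_pos":[0.1,0,0.5],"rotation":[0,0,0]},{"grip":0,"delta_pos":[0.1,0,0.8],"rotation":[0,0,0]},{"grip":0,"delta_pos":[0.1,0,1],"rotation":[0,0,0]},{"grip":0,"delta_pos":[0.1,0,1],"rotation":[0,0,0]}]'
python3 -c "
from h import *
print(pos());snap('wrist','w2.png')"
```

```text
clock: 2.1
tool_pos: [0.4986, 0.4079, 0.1567]
orientation: [179.6, 0.4, -0.1]
force: [-0.5, -1.2, -1.0]
opening: 0.0878
gripper_force: 0.0
clock: 2.6
tool_pos: [0.5081, 0.4097, 0.0618]
orientation: [179.8, 0.1, 0.1]
force: [-1.2, -0.5, -0.2]
opening: 0.0877
gripper_force: 0.0
(array([0.5081, 0.4097, 0.0618]), array([1.7982e+02, 1.5000e-01, 8.0000e-02]), 2.6)
```

View pics/w2.png

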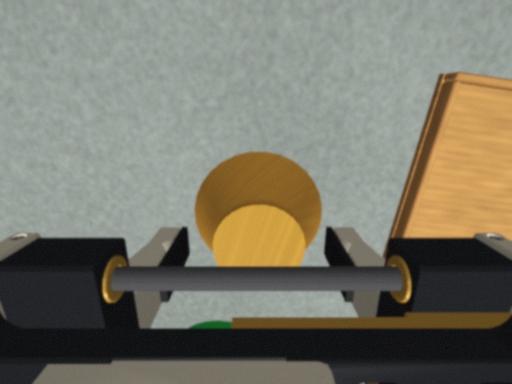

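The wrist view shows the crown between the fingers, centred near (258,246).

```bash
python3 -c "
from h import *
w=snap('wrist');print(pos(),ray(w,258.5,247,.052),ray(w,258.5,205,.052),ray(w,212,240,.052),ray(w,305,240,.052))"
```

```text
(array([0.5098, 0.4111, 0.0649]), array([-1.7997e+02, -5.0000e-02,  1.2000e-01]), 2.7) [0.51021811 0.40907479 0.052     ] [0.53736046 0.40920315 0.052     ] [0.51489736 0.43699001 0.052     ] [0.51498393 0.381189   0.052     ]
```

```bash
python3 -m creep '[{"grip":0,"delta_pos":[0,0,0.015],"rotation":[0,0,0]},{"grip":1,"delta_pos":[0,0,0.015],"rotation":[0,0,0]},{"grip":1,"delta_pos":[0,0,0.015],"rotation":[0,0,0]},{"grip":1,"delta_pos":[0,0,0.015],"rotation":[0,0,0]},{"grip":1,"delta_pos":[0,0,0.015],"rotation":[0,0,0]}]'
python3 -m creep '[{"grip":1,"delta_pos":[0,0,0],"rotation":[0,0,0]},{"grip":1,"delta_pos":[0,0,0],"rotation":[0,0,0]},{"grip":1,"delta_pos":[0,0,-0.1],"rotation":[0,0,0]},{"grip":1,"delta_pos":[0,0,-0.4],"rotation":[0,0,0]},{"grip":1,"delta_pos":[0,0,-0.7],"rotation":[0,0,0]}]'
```

```text
clock: 3.2
tool_pos: [0.51, 0.4093, 0.0625]
orientation: [180.0, -0.0, 0.0]
force: [-0.3, -1.4, 4.3]
opening: 0.0611
gripper_force: 2.9
clock: 3.7
tool_pos: [0.5093, 0.4089, 0.132]
orientation: [179.9, 0.1, 0.0]
force: [-0.1, -0.0, -2.0]
opening: 0.0551
gripper_force: 30.6
```

```bash
python3 -m creep '[{"grip":1,"delta_pos":[0.1,0.3,0],"rotation":[0,0,0]},{"grip":1,"delta_pos":[0.2,0.6,0],"rotation":[0,0,0]},{"grip":1,"delta_pos":[0.25,0.9,0],"rotation":[0,0,0]},{"grip":1,"delta_pos":[0.25,0.9,0],"rotation":[0,0,0]}]'
python3 -m creep '[{"grip":1,"delta_pos":[0,0.3,0],"rotation":[0,0,0]},{"grip":1,"delta_pos":[0,0.6,0],"rotation":[0,0,0]},{"grip":1,"delta_pos":[0,0.87,0],"rotation":[0,0,0]},{"grip":1,"delta_pos":[0,0.87,0],"rotation":[0,0,0]},{"grip":1,"delta_pos":[0,0.87,0],"rotation":[0,0,0]}]'
python3 - <<'E'
from h import *
w=snap('wrist','w3.png');print(pos());a=snap('scene')
cv2.imwrite('pics/v3.png',np.hstack([cv2.resize(w['color'],(400,300)),cv2.resize(a['color'][190:290,240:373],(400,300))])[:,:,::-1])
E
```

```text
clock: 4.1
tool_pos: [0.5347, 0.3161, 0.1321]
orientation: [179.9, 0.1, -0.1]
force: [-0.7, 0.4, -3.0]
opening: 0.0552
gripper_force: 30.7
clock: 4.6
tool_pos: [0.5351, 0.2324, 0.1324]
orientation: [-180.0, -0.0, -0.0]
force: [0.2, 0.1, -2.2]
opening: 0.0555
gripper_force: 30.7
(array([0.5352, 0.233 , 0.1323]), array([-1.7997e+02, -2.0000e-02,  1.0000e-02]), 4.65)
```

View pics/v3.png

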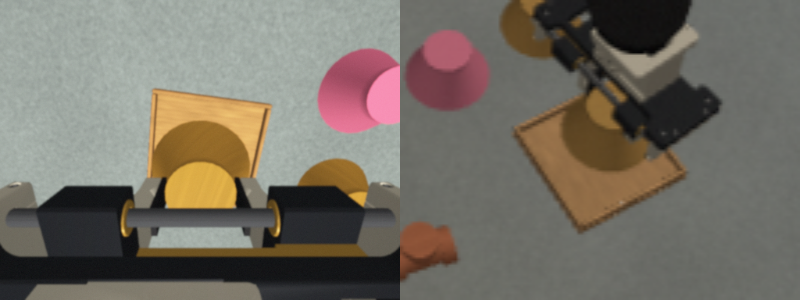

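The left panel shows the held cover over the tray, with the tray's far corners at about (154,90) and (271,104). Placement looks centred, so I'm lowering it gently.

```bash
python3 -c "
from h import *
w=snap('wrist')
p=ray(w,197,115,.018);q=ray(w,347,133,.018);d=(q-p)/np.linalg.norm(q-p);n=np.array([d[1],-d[0],0]);n*=-np.sign(n[0]);print(p,q,np.linalg.norm(q-p),(p+q)/2+n*.07)"
python3 -m creep '[{"grip":1,"delta_pos":[0,0,0.3],"rotation":[0,0,0]},{"grip":1,"delta_pos":[0,0,0.6],"rotation":[0,0,0]},{"grip":1,"delta_pos":[0,0,0.6],"rotation":[0,0,0]}]'
python3 -m creep '[{"grip":1,"delta_pos":[0,0,0.02],"rotation":[0,0,0]},{"grip":1,"delta_pos":[0,0,0.03],"rotation":[0,0,0]},{"grip":1,"delta_pos":[0,0,0.03],"rotation":[0,0,0]}]'
```

```text
[0.60945053 0.28563217 0.018     ] [0.59403473 0.15191707 0.018     ] 0.13460079887551119 [0.53220324 0.22679171 0.018     ]
clock: 5.05
tool_pos: [0.534, 0.2327, 0.0693]
orientation: [179.9, 0.2, 0.1]
force: [-1.0, -0.3, -1.8]
opening: 0.055
gripper_force: 33.6
clock: 5.35
tool_pos: [0.5353, 0.233, 0.07]
orientation: [-180.0, -0.1, 0.0]
force: [-0.2, 0.0, -2.9]
opening: 0.0553
gripper_force: 33.6
```

```bash
for i in 1; do python3 -m creep '[{"grip":1,"delta_pos":[0,0,0.015],"rotation":[0,0,0]},{"grip":1,"delta_pos":[0,0,0.02],"rotation":[0,0,0]},{"grip":1,"delta_pos":[0,0,0.02],"rotation":[0,0,0]}]'; done
python3 -m creep '[{"grip":1,"delta_pos":[0,0,0.015],"rotation":[0,0,0]},{"grip":1,"delta_pos":[0,0,0.015],"rotation":[0,0,0]}]'
```

```text
clock: 5.65
tool_pos: [0.5353, 0.2328, 0.0677]
orientation: [-180.0, -0.0, 0.0]
force: [-1.0, 0.8, 1.8]
opening: 0.0555
gripper_force: 33.9
clock: 5.85
tool_pos: [0.5355, 0.2329, 0.0673]
orientation: [-180.0, -0.1, 0.1]
force: [-5.0, 0.1, 13.8]
opening: 0.0547
gripper_force: 34.9
```

```bash
python3 -m creep '[{"grip":0.6,"delta_pos":[0,0,0],"rotation":[0,0,0]},{"grip":0,"delta_pos":[0,0,0],"rotation":[0,0,0]},{"grip":0,"delta_pos":[0,0,0],"rotation":[0,0,0]},{"grip":0,"delta_pos":[0,0,-0.2],"rotation":[0,0,0]},{"grip":0,"delta_pos":[0,0,-0.7],"rotation":[0,0,0]}]'
python3 -m creep '[{"grip":0,"delta_pos":[-0.05,0.3,-0.5],"rotation":[0,0,0]},{"grip":0,"delta_pos":[-0.1,0.8,-0.9],"rotation":[0,0,0]},{"grip":0,"delta_pos":[-0.1,1,-0.9],"rotation":[0,0,0]}]'
python3 -m creep '[{"grip":0,"delta_pos":[-0.1,0.5,0],"rotation":[0,0,0]},{"grip":0,"delta_pos":[-0.1,1,0],"rotation":[0,0,0]}]'
python3 -m creep '[{"grip":0,"delta_pos":[-0.1,0.5,0],"rotation":[0,0,0]},{"grip":0,"delta_pos":[-0.1,1,0],"rotation":[0,0,0]}]'
python3 -m creep '[{"grip":0,"delta_pos":[-0.1,0.5,0],"rotation":[0,0,0]},{"grip":0,"delta_pos":[-0.1,1,0],"rotation":[0,0,0]}]'
python3 -m creep '[{"grip":0,"delta_pos":[-0.05,0.4,0],"rotation":[0,0,0]},{"grip":0,"delta_pos":[-0.05,0.7,0],"rotation":[0,0,0]},{"grip":0,"delta_pos":[-0.05,0.7,0],"rotation":[0,0,0]}]'
python3 - <<'E'
from h import *
w=snap('wrist','w4.png');print(pos());a=snap('scene')
cv2.imwrite('pics/v4.png',np.hstack([cv2.resize(w['color'],(400,300)),cv2.resize(a['color'][170:290,220:380],(400,300))])[:,:,::-1])
hsv=cv2.cvtColor(w['color'],cv2.COLOR_RGB2HSV);m=cv2.inRange(hsv[:220],(0,0,0),(180,255,60))
c,_=cv2.findContours(m,cv2.RETR_EXTERNAL,cv2.CHAIN_APPROX_NONE)
for k in c:
    if cv2.contourArea(k)>300: print(cv2.minAreaRect(k),cv2.approxPolyDP(k,4,True).reshape(-1,2).tolist())
E
```

```text
clock: 6.35
tool_pos: [0.5328, 0.2309, 0.1325]
orientation: [179.7, 0.4, -0.0]
force: [0.7, 0.8, -1.2]
opening: 0.0819
gripper_force: 0.0
clock: 6.65
tool_pos: [0.526, 0.1322, 0.2296]
orientation: [-179.9, -0.3, 0.1]
force: [0.6, 0.9, 0.3]
opening: 0.0875
gripper_force: 0.0
clock: 6.85
tool_pos: [0.5144, 0.0322, 0.2269]
orientation: [-179.9, -0.1, 0.1]
force: [1.1, -0.2, 0.2]
opening: 0.0879
gripper_force: 0.0
clock: 7.05
tool_pos: [0.5041, -0.0673, 0.2263]
orientation: [-180.0, -0.1, 0.1]
force: [1.8, 0.1, 0.5]
opening: 0.0877
gripper_force: 0.0
clock: 7.25
tool_pos: [0.4941, -0.1665, 0.2263]
orientation: [-180.0, -0.1, 0.0]
force: [2.6, -0.4, 1.9]
opening: 0.0876
gripper_force: 0.0
clock: 7.55
tool_pos: [0.4898, -0.2377, 0.2256]
orientation: [180.0, 0.0, -0.2]
force: [0.0, 0.2, -0.1]
opening: 0.0875
gripper_force: 0.0
(array([ 0.4898, -0.2363,  0.2255]), array([ 1.7999e+02,  1.0000e-02, -1.6000e-01]), 7.6)
((259.640380859375, 78.59455871582031), (32.38491439819336, 34.20488739013672), 15.52410888671875) [[249, 59], [242, 90], [270, 98], [279, 68]]
```

View pics/v4.png

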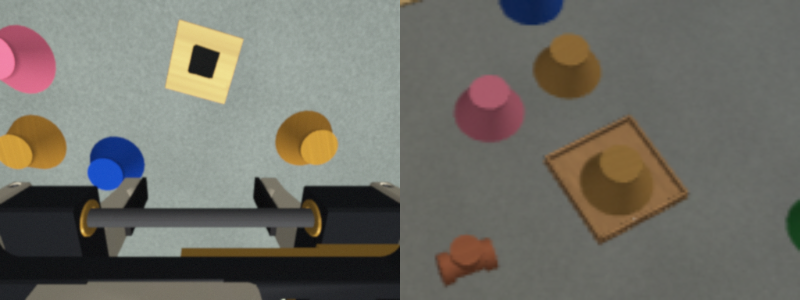

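The pads and board are centred at about (260,79) in the full wrist picture, rotated about 16° clockwise. The first cover stands well centred in the tray (right panel).

```bash
cat >> h.py <<'E'
def go(X):
    """tool-axis shift (units of 10 cm) from the present pose to TCP position X"""
    from scipy.spatial.transform import Rotation as Ro
    o=ctrl.get_obs(); return (Ro.from_euler('xyz',o['orientation'],degrees=True).as_matrix().T@(np.array(X)-o['tool_pos'])*10).round(3)
E
python3 -m creep '[{"grip":0,"delta_pos":[0,0,0],"rotation":[0,0,0.09]},{"grip":0,"delta_pos":[0,0,0],"rotation":[0,0,0.18]},{"grip":0,"delta_pos":[0,0,0],"rotation":[0,0,0.18]},{"grip":0,"delta_pos":[0,0,0],"rotation":[0,0,0.18]}]'
python3 - <<'E'
from h import *
w=snap('wrist')
hsv=cv2.cvtColor(w['color'],cv2.COLOR_RGB2HSV);m=cv2.inRange(hsv[:220],(0,0,0),(180,255,60))
c,_=cv2.findContours(m,cv2.RETR_EXTERNAL,cv2.CHAIN_APPROX_NONE)
for k in c:
    if 300<cv2.contourArea(k)<3000:
        r=cv2.minAreaRect(k);P=ray(w,*r[0],.058);print(r,P,go([P[0],P[1],.0715]))
print(pos())
E
```

```text
clock: 8.05
tool_pos: [0.4904, -0.2338, 0.2258]
orientation: [-180.0, -0.0, -15.9]
force: [0.2, -0.4, -1.0]
opening: 0.0879
gripper_force: 0.0
((235.5, 81.5), (33.0, 31.0), 90.0) [ 0.59792409 -0.24195335  0.058     ] [ 1.056 -0.217  1.543]
(array([ 0.4904, -0.2339,  0.2257]), array([-1.800e+02, -2.000e-02, -1.589e+01]), 8.1)
```

```bash
python3 -m creep '[{"grip":0,"delta_pos":[0.5,-0.1,0.1],"rotation":[0,0,0]},{"grip":0,"delta_pos":[0.95,-0.21,0.3],"rotation":[0,0,0]},{"grip":0,"delta_pos":[1,-0.21,0.7],"rotation":[0,0,0]},{"grip":0,"delta_pos":[1,-0.21,0.9],"rotation":[0,0,0]},{"grip":0,"delta_pos":[1,-0.21,0.9],"rotation":[0,0,0]}]'
python3 -m creep '[{"grip":0,"delta_pos":[0.06,0,0.2],"rotation":[0,0,0]},{"grip":0,"delta_pos":[0.06,0,0.4],"rotation":[0,0,0]},{"grip":0,"delta_pos":[0.06,0,0.55],"rotation":[0,0,0]},{"grip":0,"delta_pos":[0.06,0,0.6],"rotation":[0,0,0]},{"grip":0,"delta_pos":[0.06,0,0.6],"rotation":[0,0,0]}]'
python3 - <<'E'
from h import *
w=snap('wrist','w5.png');print(pos())
E
```

```text
clock: 8.6
tool_pos: [0.5902, -0.2414, 0.1315]
orientation: [180.0, 0.4, -16.0]
force: [0.4, 0.4, -0.5]
opening: 0.0876
gripper_force: 0.0
clock: 9.1
tool_pos: [0.5982, -0.2439, 0.0764]
orientation: [180.0, -0.0, -16.1]
force: [-1.4, -0.4, 0.1]
opening: 0.0877
gripper_force: 0.0
(array([ 0.5985, -0.244 ,  0.0769]), array([ 1.80e+02, -8.00e-02, -1.61e+01]), 9.15)
```

View pics/w5.png

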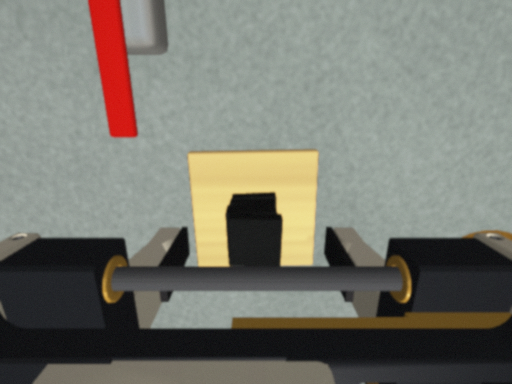

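The wrist view shows the pile's top pad spanning columns 227–281 with its far edge near row 211, centred between the fingers.

Run:
```python
from h import *
w=snap('wrist');P=ray(w,254,211,.058);c=np.radians(-16.1);P[:2]-=.017*np.array([np.cos(c),np.sin(c)]);print(P,pos(),go([P[0],P[1],.0722]))
```

```text
[ 0.60344314 -0.24403029  0.058     ] (array([ 0.5988, -0.244 ,  0.0772]), array([-1.800e+02, -1.200e-01, -1.611e+01]), 9.2) [ 0.045 -0.013  0.05 ]
```

```bash
python3 -m creep '[{"grip":0,"delta_pos":[0.03,0,0.02],"rotation":[0,0,0]},{"grip":0,"delta_pos":[0.03,0,0.05],"rotation":[0,0,0]},{"grip":0.5,"delta_pos":[0.03,0,0.05],"rotation":[0,0,0]},{"grip":0.6,"delta_pos":[0.03,0,0.05],"rotation":[0,0,0]},{"grip":1,"delta_pos":[0.03,0,0.05],"rotation":[0,0,0]}]'
python3 -m creep '[{"grip":1,"delta_pos":[0,0,0],"rotation":[0,0,0]},{"grip":1,"delta_pos":[0,0,0],"rotation":[0,0,0]},{"grip":1,"delta_pos":[0,0,0],"rotation":[0,0,0]},{"grip":1,"delta_pos":[0,0,-0.1],"rotation":[0,0,0]},{"grip":1,"delta_pos":[0,0,-0.5],"rotation":[0,0,0]}]'
python3 - <<'E'
from h import *
w=snap('wrist','w6.png');print(pos())
cv2.imwrite('pics/v6.png',cv2.resize(w['color'][120:270,150:370],None,fx=3,fy=3)[:,:,::-1])
E
```

```text
clock: 9.7
tool_pos: [0.6008, -0.2448, 0.0706]
orientation: [180.0, 0.0, -16.2]
force: [-0.5, 0.1, 0.5]
opening: 0.0695
gripper_force: 0.0
clock: 10.2
tool_pos: [0.5981, -0.2442, 0.1174]
orientation: [180.0, 0.5, -16.2]
force: [0.7, 0.0, 0.0]
opening: 0.0293
gripper_force: 0.0
(array([ 0.6029, -0.2457,  0.1275]), array([179.94,  -0.3 , -16.1 ]), 10.25)
```

View pics/v6.png

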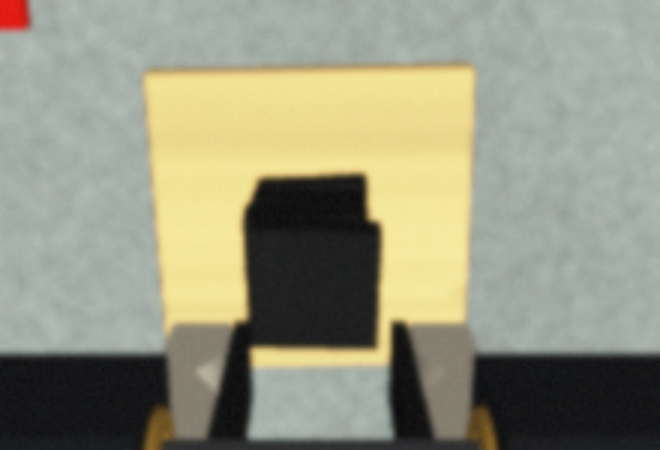

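I lifted before the fingers had closed. The pile is intact, with the top pad centred at about (254.5,215). I'll reopen and repeat with a longer close.

```bash
python3 -m creep '[{"grip":0,"delta_pos":[0,0,0],"rotation":[0,0,0]},{"grip":0,"delta_pos":[0,0,0],"rotation":[0,0,0]},{"grip":0,"delta_pos":[0,0,0],"rotation":[0,0,0]},{"grip":0,"delta_pos":[0,0,0],"rotation":[0,0,0]},{"grip":0,"delta_pos":[0,0,0],"rotation":[0,0,0]}]'
python3 - <<'E'
from h import *
w=snap('wrist');P=ray(w,254.5,215,.058)
hsv=cv2.cvtColor(w['color'],cv2.COLOR_RGB2HSV);m=cv2.inRange(hsv[180:245,226:285],(0,0,0),(180,255,70));c,_=cv2.findContours(m,0,2);print(cv2.boundingRect(max(c,key=cv2.contourArea)))
print(P,pos(),go([P[0],P[1],.072]),ctrl.get_obs()['opening'])
E
```

```text
clock: 10.75
tool_pos: [0.6004, -0.2447, 0.1199]
orientation: [180.0, 0.1, -16.2]
force: [0.0, 0.0, -0.2]
opening: 0.06
gripper_force: 0.0
(6, 2, 44, 55)
[ 0.60178109 -0.2437205   0.058     ] (array([ 0.6005, -0.2447,  0.12  ]), array([ 1.7999e+02,  6.0000e-02, -1.6170e+01]), 10.8) [ 0.01  -0.013  0.48 ] 0.06370875120329653
```

```bash
python3 -m creep '[{"grip":0.3,"delta_pos":[0.01,-0.01,0.1],"rotation":[0,0,0]},{"grip":0.3,"delta_pos":[0.01,-0.01,0.3],"rotation":[0,0,0]},{"grip":0.3,"delta_pos":[0.01,-0.01,0.45],"rotation":[0,0,0]},{"grip":0.3,"delta_pos":[0.01,-0.01,0.48],"rotation":[0,0,0]},{"grip":1,"delta_pos":[0.01,-0.01,0.48],"rotation":[0,0,0]}]'
python3 -m creep '[{"grip":1,"delta_pos":[0,0,0],"rotation":[0,0,0]},{"grip":1,"delta_pos":[0,0,0],"rotation":[0,0,0]},{"grip":1,"delta_pos":[0,0,0],"rotation":[0,0,0]},{"grip":1,"delta_pos":[0,0,0],"rotation":[0,0,0]},{"grip":1,"delta_pos":[0,0,0],"rotation":[0,0,0]}]'
python3 -m creep '[{"grip":1,"delta_pos":[0,0,0],"rotation":[0,0,0]},{"grip":1,"delta_pos":[0,0,0],"rotation":[0,0,0]}]'
```

```text
clock: 11.3
tool_pos: [0.6016, -0.2441, 0.0715]
orientation: [180.0, 0.1, -16.2]
force: [-0.3, 0.1, 1.7]
opening: 0.0571
gripper_force: 0.0
clock: 11.8
tool_pos: [0.6024, -0.2441, 0.0733]
orientation: [-180.0, -0.1, -16.2]
force: [-1.0, 0.9, 3.5]
opening: 0.0335
gripper_force: 29.9
clock: 12.0
tool_pos: [0.6025, -0.2442, 0.0733]
orientation: [180.0, -0.1, -16.2]
force: [-0.3, 1.7, 6.1]
opening: 0.0335
gripper_force: 29.9
```

```bash
python3 -m creep '[{"grip":1,"delta_pos":[0,0,-0.1],"rotation":[0,0,0]},{"grip":1,"delta_pos":[0,0,-0.4],"rotation":[0,0,0]},{"grip":1,"delta_pos":[0,0,-0.8],"rotation":[0,0,0]},{"grip":1,"delta_pos":[0,0,-1],"rotation":[0,0,0]}]'
python3 -m creep '[{"grip":1,"delta_pos":[0,0,0],"rotation":[0,0,-0.09]},{"grip":1,"delta_pos":[0,0,0],"rotation":[0,0,-0.18]},{"grip":1,"delta_pos":[0,0,0],"rotation":[0,0,-0.18]}]'
python3 - <<'E'
from h import *
w=snap('wrist','w7.png');print(pos(),ctrl.get_obs()['opening'],ctrl.get_obs()['gripper_force'])
b=snap('side')
cv2.imwrite('pics/v7.png',np.hstack([cv2.resize(w['color'][150:294,160:352],(400,300),interpolation=cv2.INTER_CUBIC),cv2.resize(b['color'][150:300,240:440],(400,300))])[:,:,::-1])
E
```

```text
clock: 12.4
tool_pos: [0.603, -0.2445, 0.1763]
orientation: [180.0, -0.2, -16.2]
force: [1.1, 0.3, 1.2]
opening: 0.0336
gripper_force: 29.9
clock: 12.7
tool_pos: [0.6018, -0.244, 0.173]
orientation: [-180.0, -0.0, 0.1]
force: [0.5, -0.1, -0.0]
opening: 0.0335
gripper_force: 29.9
(array([ 0.6018, -0.244 ,  0.1728]), array([-1.7999e+02,  1.0000e-02, -1.5000e-01]), 12.75) 0.03378957992943931 29.938816130161285
```

View pics/v7.png

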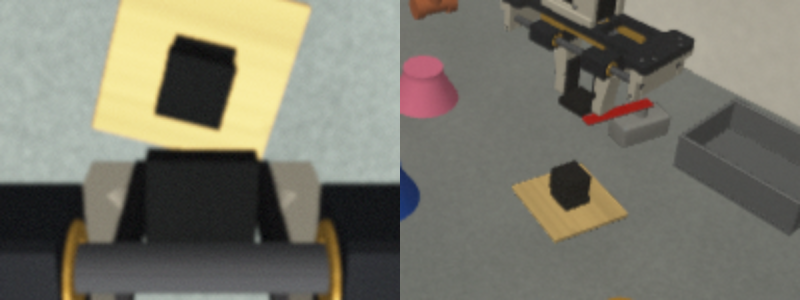

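The left panel shows one pad held square between the fingers, its upper front edge at full-image row about 227. The right panel shows four pads still stacked on the board.

```bash
python3 -m creep '[{"grip":1,"delta_pos":[-0.07,-0.5,0],"rotation":[0,0,0]},{"grip":1,"delta_pos":[-0.13,-0.95,0],"rotation":[0,0,0]}]'
python3 -m creep '[{"grip":1,"delta_pos":[-0.07,-0.5,0],"rotation":[0,0,0]},{"grip":1,"delta_pos":[-0.13,-0.95,0],"rotation":[0,0,0]}]'
python3 -m creep '[{"grip":1,"delta_pos":[-0.07,-0.5,0],"rotation":[0,0,0]},{"grip":1,"delta_pos":[-0.13,-0.95,0],"rotation":[0,0,0]}]'
python3 -m creep '[{"grip":1,"delta_pos":[-0.07,-0.5,0],"rotation":[0,0,0]},{"grip":1,"delta_pos":[-0.13,-0.95,0],"rotation":[0,0,0]}]'
python3 -m creep '[{"grip":1,"delta_pos":[-0.07,-0.5,0],"rotation":[0,0,0]},{"grip":1,"delta_pos":[-0.13,-0.9,0],"rotation":[0,0,0]},{"grip":1,"delta_pos":[-0.13,-0.95,0],"rotation":[0,0,0]},{"grip":1,"delta_pos":[-0.13,-0.95,0],"rotation":[0,0,0]}]'
python3 - <<'E'
from h import *
w=snap('wrist');p=pos();print(p,ctrl.get_obs()['opening'])
print('pad front x rel tool',ray(w,256,227.3,p[0][2]-.0153)-p[0])
a=snap('scene');cv2.imwrite('pics/v8.png',np.hstack([cv2.resize(w['color'],(400,300)),cv2.resize(a['color'][190:290,240:373],(400,300))])[:,:,::-1])
cv2.imwrite('pics/w8.png',w['color'][:,:,::-1])
print(go([.5355,.233,.0835]))
E
```

```text
clock: 13.0
tool_pos: [0.5884, -0.1489, 0.1719]
orientation: [180.0, 0.1, -0.4]
force: [1.0, 0.6, -0.8]
opening: 0.0336
gripper_force: 29.9
clock: 13.2
tool_pos: [0.5753, -0.0524, 0.1725]
orientation: [180.0, 0.0, -0.2]
force: [1.8, -1.2, 0.2]
opening: 0.0334
gripper_force: 29.9
clock: 13.4
tool_pos: [0.5623, 0.0429, 0.1727]
orientation: [180.0, -0.0, -0.2]
force: [1.1, -0.8, 0.8]
opening: 0.0336
gripper_force: 29.9
clock: 13.6
tool_pos: [0.5492, 0.1379, 0.1727]
orientation: [-180.0, -0.0, -0.2]
force: [1.3, -0.0, -1.3]
opening: 0.034
gripper_force: 29.9
clock: 14.0
tool_pos: [0.5364, 0.2321, 0.1722]
orientation: [180.0, 0.0, 0.0]
force: [-0.4, 0.3, -0.1]
opening: 0.0333
gripper_force: 29.9
(array([0.5365, 0.231 , 0.1722]), array([ 1.7997e+02,  4.0000e-02, -4.0000e-02]), 14.05) 0.03334734839052368
pad front x rel tool [ 0.01241984  0.00120703 -0.0153    ]
[-0.01  -0.028  0.888]
```

View pics/w8.png

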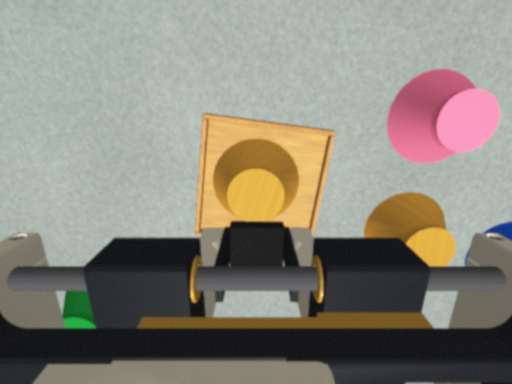

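The wrist view shows the pad held just above and behind the crown (256,195). I'll measure its edges precisely.

Run:
```python
from h import *
g=cv2.imread('pics/w8.png',0).astype(int)
print('col256 rows210-270',g[210:272,256].tolist())
for r in(226,232,240,250): print(r,g[r,222:292].tolist())
from h import ray
w=snap('wrist');c=-w['R'].T@w['t'];print(c-pos()[0])
```

```text
col256 rows210-270 [185, 185, 186, 184, 184, 185, 185, 186, 186, 185, 169, 122, 61, 27, 20, 22, 23, 27, 29, 35, 31, 34, 35, 35, 32, 34, 36, 36, 32, 31, 33, 34, 33, 30, 34, 36, 35, 29, 35, 30, 35, 34, 34, 29, 36, 32, 35, 32, 32, 34, 32, 33, 30, 35, 34, 37, 41, 47, 46, 52, 55, 59]
226 [184, 183, 171, 155, 146, 142, 136, 116, 72, 31, 22, 21, 21, 19, 18, 22, 17, 18, 20, 18, 21, 24, 19, 21, 22, 20, 22, 21, 22, 19, 23, 18, 19, 19, 23, 16, 19, 19, 12, 20, 19, 20, 21, 19, 19, 18, 18, 20, 18, 17, 19, 17, 22, 21, 20, 19, 17, 20, 19, 19, 29, 60, 101, 132, 140, 144, 157, 173, 183, 184]
232 [108, 74, 38, 22, 17, 16, 20, 22, 31, 33, 34, 36, 34, 33, 37, 39, 35, 35, 36, 34, 34, 33, 31, 34, 35, 33, 30, 35, 32, 35, 33, 34, 36, 35, 35, 34, 36, 34, 33, 35, 34, 30, 33, 34, 32, 33, 35, 33, 34, 35, 33, 34, 33, 34, 33, 36, 33, 34, 34, 32, 36, 30, 25, 17, 15, 21, 25, 46, 82, 113]
240 [35, 22, 22, 17, 20, 18, 17, 22, 27, 37, 35, 36, 37, 36, 35, 36, 36, 35, 34, 35, 34, 33, 33, 34, 37, 37, 38, 34, 36, 36, 35, 33, 36, 34, 33, 36, 31, 33, 33, 37, 35, 33, 28, 35, 36, 36, 33, 31, 37, 34, 31, 32, 36, 34, 35, 33, 34, 30, 34, 32, 33, 29, 11, 14, 18, 13, 19, 20, 22, 34]
250 [19, 17, 18, 15, 16, 17, 17, 21, 30, 33, 34, 33, 35, 37, 35, 35, 36, 34, 34, 34, 34, 34, 37, 37, 35, 32, 32, 38, 33, 35, 35, 32, 36, 36, 35, 38, 36, 35, 34, 36, 36, 36, 35, 36, 33, 34, 34, 33, 35, 35, 32, 32, 33, 33, 32, 35, 35, 34, 34, 31, 29, 21, 20, 18, 15, 17, 16, 20, 19, 19]
[0.08359698 0.00033013 0.13514346]
```

The pad sits about 4.5 mm behind the tool centre. The crown is at tool x −0.5 mm, so I'll shift +4 mm while lowering.

```bash
python3 -m creep '[{"grip":1,"delta_pos":[0.04,0,0.3],"rotation":[0,0,0]},{"grip":1,"delta_pos":[0.04,0,0.6],"rotation":[0,0,0]},{"grip":1,"delta_pos":[0.04,0,0.8],"rotation":[0,0,0]},{"grip":1,"delta_pos":[0.04,0,0.86],"rotation":[0,0,0]},{"grip":1,"delta_pos":[0.04,0,0.86],"rotation":[0,0,0]}]'
python3 -m creep '[{"grip":1,"delta_pos":[0,0,0.015],"rotation":[0,0,0]},{"grip":1,"delta_pos":[0,0,0.02],"rotation":[0,0,0]},{"grip":1,"delta_pos":[0,0,0.02],"rotation":[0,0,0]}]'
python3 -m creep '[{"grip":1,"delta_pos":[0,0,0.01],"rotation":[0,0,0]},{"grip":1,"delta_pos":[0,0,0.02],"rotation":[0,0,0]},{"grip":1,"delta_pos":[0,0,0.02],"rotation":[0,0,0]}]'
```

```text
clock: 14.65
tool_pos: [0.5408, 0.2296, 0.0861]
orientation: [179.9, 0.1, -0.1]
force: [0.5, -0.2, -0.2]
opening: 0.0336
gripper_force: 29.9
clock: 14.95
tool_pos: [0.5412, 0.2311, 0.0855]
orientation: [-179.9, -0.1, 0.0]
force: [-0.1, 0.1, -1.2]
opening: 0.0335
gripper_force: 29.9
clock: 15.25
tool_pos: [0.5407, 0.231, 0.0826]
orientation: [-180.0, 0.0, 0.0]
force: [-0.5, -1.1, -1.1]
opening: 0.0329
gripper_force: 29.9
```

```bash
python3 -m creep '[{"grip":1,"delta_pos":[0,-0.01,0.01],"rotation":[0,0,0]},{"grip":1,"delta_pos":[0,-0.01,0.01],"rotation":[0,0,0]},{"grip":1,"delta_pos":[0,-0.01,0.01],"rotation":[0,0,0]}]'
python3 -m creep '[{"grip":1,"delta_pos":[0,0,0.01],"rotation":[0,0,0]},{"grip":1,"delta_pos":[0,0,0.01],"rotation":[0,0,0]},{"grip":1,"delta_pos":[0,0,0.01],"rotation":[0,0,0]}]'
```

```text
clock: 15.55
tool_pos: [0.5409, 0.2318, 0.0818]
orientation: [180.0, -0.0, 0.0]
force: [-0.4, -2.3, 4.6]
opening: 0.0336
gripper_force: 29.9
clock: 15.85
tool_pos: [0.5411, 0.2318, 0.0816]
orientation: [180.0, -0.0, 0.1]
force: [-2.3, -3.1, 10.9]
opening: 0.0336
gripper_force: 29.9
```

```bash
python3 -m creep '[{"grip":0.3,"delta_pos":[0,0,0],"rotation":[0,0,0]},{"grip":0.3,"delta_pos":[0,0,0],"rotation":[0,0,0]},{"grip":0,"delta_pos":[0,0,0],"rotation":[0,0,0]},{"grip":0,"delta_pos":[0,0,0],"rotation":[0,0,0]},{"grip":0,"delta_pos":[0,0,-0.3],"rotation":[0,0,0]}]'
python3 -m creep '[{"grip":0,"delta_pos":[0,0,-0.5],"rotation":[0,0,0]},{"grip":0,"delta_pos":[-0.3,0.2,-0.9],"rotation":[0,0,0]},{"grip":0,"delta_pos":[-0.9,0.6,-0.9],"rotation":[0,0,0]},{"grip":0,"delta_pos":[-1,0.8,-0.9],"rotation":[0,0,0]},{"grip":0,"delta_pos":[-1,0.8,-0.9],"rotation":[0,0,0]}]'
python3 -m creep '[{"grip":0,"delta_pos":[-0.3,0,-0.1],"rotation":[0,0,0]},{"grip":0,"delta_pos":[-0.5,0,-0.1],"rotation":[0,0,0]},{"grip":0,"delta_pos":[-0.5,0,-0.1],"rotation":[0,0,0]}]'
python3 - <<'E'
from h import *
w=snap('wrist','w9.png');print(pos())
E
```

```text
clock: 16.35
tool_pos: [0.5385, 0.2304, 0.107]
orientation: [179.8, 0.4, -0.0]
force: [0.4, 0.6, -0.6]
opening: 0.0673
gripper_force: 0.0
clock: 16.85
tool_pos: [0.437, 0.1486, 0.2009]
orientation: [-180.0, 0.1, -0.0]
force: [1.3, 0.7, 0.8]
opening: 0.0875
gripper_force: 0.0
clock: 17.15
tool_pos: [0.3892, 0.1516, 0.2109]
orientation: [-179.9, -0.0, 0.1]
force: [0.0, 0.8, -0.1]
opening: 0.0874
gripper_force: 0.0
(array([0.3903, 0.152 , 0.211 ]), array([-1.7993e+02, -5.0000e-02,  1.0000e-01]), 17.2)
```

View pics/w9.png

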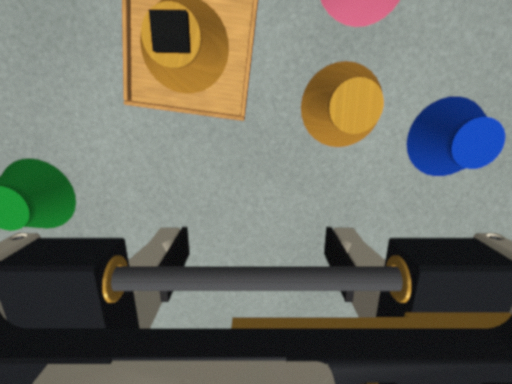

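The view shows the pad (170,31) on the crown (170,34) of the cover in the tray, brass cover B with its crown at (357,106), and blue and pink clear of it. I have one picture view left, so I'll work numerically from here.

```bash
cat >> h.py <<'E'
def top(s,u,v,z,tol=14):
    """flood the flat-lit face around pixel u,v -> ellipse centre, axes, world point at height z"""
    im=cv2.GaussianBlur(s['color'],(5,5),0); m=np.zeros((386,514),np.uint8)
    cv2.floodFill(im.copy(),m,(int(u),int(v)),0,(tol,)*3,(tol,)*3,4|(255<<8)|cv2.FLOODFILL_FIXED_RANGE|cv2.FLOODFILL_MASK_ONLY)
    c,_=cv2.findContours(m[1:-1,1:-1],0,cv2.CHAIN_APPROX_NONE);k=max(c,key=cv2.contourArea);x,y,w,h=cv2.boundingRect(k)
    M=cv2.moments(cv2.convexHull(k));p=(M['m10']/M['m00'],M['m01']/M['m00'])
    return np.round(p,1),(x,y,w,h),ray(s,*p,z).round(4)
E
python3 - <<'E'
from h import *
w=snap('wrist')
h=cv2.cvtColor(w['color'],cv2.COLOR_RGB2HSV)
print(h[106,300:386:4,2].tolist(),h[70:150:4,357,2].tolist())
print('padtop',ray(w,170,31.5,.066),'crown',ray(w,170.5,34.5,.056))
print('B',top(w,357,106,.052),'pad',top(w,170,31,.066))
B=top(w,357,106,.052)[2];print(pos(),go([B[0],B[1],.0635]))
a=snap('scene');hsv,m,c=blobs(a,(15,100,60),(24,255,255),250)
for k in c:
    M=cv2.moments(k);u,v=M['m10']/M['m00'],M['m01']/M['m00']
    if 180<u<400 and v>90: print(round(u),round(v),cv2.contourArea(k),ray(a,u,v,.024).round(3))
E
```

```text
[148, 144, 134, 129, 132, 126, 126, 115, 205, 203, 201, 208, 204, 203, 205, 201, 202, 205, 205, 204, 207, 173] [137, 134, 166, 206, 205, 205, 205, 209, 205, 204, 203, 205, 205, 200, 202, 202, 191, 175, 174, 165]
padtop [0.53639966 0.23077756 0.066     ] crown [0.5361302  0.23335443 0.056     ]
B (array([356.3, 106.9]), (331, 80, 51, 55), array([0.4713, 0.0494, 0.052 ])) pad (array([170.5,  32.2]), (152, 13, 37, 40), array([0.5359, 0.2304, 0.066 ]))
(array([0.391 , 0.1522, 0.2109]), array([-1.7995e+02, -5.0000e-02,  9.0000e-02]), 17.25) [0.8   1.031 1.474]
306 241 1547.0 [0.541 0.234 0.024]
287 197 473.5 [0.48  0.058 0.024]
214 165 332.5 [ 0.611 -0.22   0.024]
215 122 347.0 [ 0.483 -0.406  0.024]
```

```bash
python3 -m creep '[{"grip":0,"delta_pos":[0.2,0.5,0.2],"rotation":[0,0,0]},{"grip":0,"delta_pos":[0.6,0.9,0.5],"rotation":[0,0,0]},{"grip":0,"delta_pos":[0.8,1,0.9],"rotation":[0,0,0]},{"grip":0,"delta_pos":[0.8,1,1],"rotation":[0,0,0]},{"grip":0,"delta_pos":[0.8,1,1],"rotation":[0,0,0]}]'
python3 - <<'E'
from h import *
w=snap('wrist');t=top(w,258,235,.052);print(t,pos());x,y,ww,h=t[1]
print(ray(w,x+ww/2,y,.052)-[.028,0,0],ray(w,x,y+25,.052),ray(w,x+ww,y+25,.052))
E
```

```text
clock: 17.8
tool_pos: [0.4703, 0.0498, 0.1069]
orientation: [179.8, 0.4, -0.2]
force: [-0.9, -0.3, 0.5]
opening: 0.0875
gripper_force: 0.0
(array([257.3, 216.6]), (222, 185, 72, 64), array([0.4726, 0.0488, 0.052 ])) (array([0.4707, 0.0507, 0.1088]), array([ 1.7986e+02,  2.3000e-01, -9.0000e-02]), 17.85)
[0.46952191 0.04827755 0.052     ] [0.47808888 0.07521279 0.052     ] [0.47788177 0.02133693 0.052     ]
```

```bash
python3 -m creep '[{"grip":0,"delta_pos":[0.01,0.02,0.2],"rotation":[0,0,0]},{"grip":0,"delta_pos":[0.01,0.02,0.4],"rotation":[0,0,0]},{"grip":0,"delta_pos":[0.01,0.02,0.47],"rotation":[0,0,0]},{"grip":0.2,"delta_pos":[0.01,0.02,0.47],"rotation":[0,0,0]},{"grip":1,"delta_pos":[0.01,0.02,0.47],"rotation":[0,0,0]}]'
python3 -m creep '[{"grip":1,"delta_pos":[0,0,0],"rotation":[0,0,0]},{"grip":1,"delta_pos":[0,0,0],"rotation":[0,0,0]},{"grip":1,"delta_pos":[0,0,0],"rotation":[0,0,0]},{"grip":1,"delta_pos":[0,0,0],"rotation":[0,0,0]},{"grip":1,"delta_pos":[0,0,0],"rotation":[0,0,0]}]'
python3 - <<'E'
from h import *
w=snap('wrist');t=top(w,258,245,.052);print(t,pos(),ctrl.get_obs()['gripper_force'],ctrl.get_obs()['opening']);x,y,ww,h=t[1]
print(ray(w,x+ww/2,y,.052)-[.028,0,0],ray(w,x,y+38,.052),ray(w,x+ww,y+38,.052))
E
```

```text
clock: 18.35
tool_pos: [0.4725, 0.0505, 0.0647]
orientation: [-180.0, -0.1, 0.1]
force: [1.1, -0.6, 0.7]
opening: 0.077
gripper_force: 0.0
clock: 18.85
tool_pos: [0.4723, 0.0502, 0.0641]
orientation: [-180.0, -0.1, 0.0]
force: [-0.6, 1.7, 7.3]
opening: 0.0551
gripper_force: 30.0
(array([256.3, 239.3]), (213, 208, 87, 57), array([0.4784, 0.0502, 0.052 ])) (array([0.4723, 0.0502, 0.0641]), array([-1.7997e+02, -6.0000e-02,  3.0000e-02]), 18.9) 30.00178813934326 0.054802602093384785
[0.47060819 0.05004879 0.052     ] [0.4738988  0.07639979 0.052     ] [0.47396888 0.02364334 0.052     ]
```

```bash
python3 -m creep '[{"grip":1,"delta_pos":[0,0,-0.1],"rotation":[0,0,0]},{"grip":1,"delta_pos":[0,0,-0.4],"rotation":[0,0,0]},{"grip":1,"delta_pos":[0,0,-0.8],"rotation":[0,0,0]},{"grip":1,"delta_pos":[0,0,-1],"rotation":[0,0,0]},{"grip":1,"delta_pos":[0,0,-1],"rotation":[0,0,0]}]'
python3 -m creep '[{"grip":1,"delta_pos":[0.1,-0.3,0],"rotation":[0,0,0]},{"grip":1,"delta_pos":[0.2,-0.6,0],"rotation":[0,0,0]},{"grip":1,"delta_pos":[0.32,-0.91,0],"rotation":[0,0,0]},{"grip":1,"delta_pos":[0.32,-0.91,0],"rotation":[0,0,0]}]'
python3 -m creep '[{"grip":1,"delta_pos":[0.1,-0.3,0],"rotation":[0,0,0]},{"grip":1,"delta_pos":[0.2,-0.6,0],"rotation":[0,0,0]},{"grip":1,"delta_pos":[0.32,-0.91,0],"rotation":[0,0,0]},{"grip":1,"delta_pos":[0.32,-0.91,0],"rotation":[0,0,0]},{"grip":1,"delta_pos":[0.32,-0.91,0],"rotation":[0,0,0]}]'
python3 -c "
from h import *
w=snap('wrist');p=pos();t=top(w,258,245,.052+p[0][2]-.0641);x,y,ww,h=t[1];print(p,t,ray(w,x+ww/2,y-1.5,p[0][2]-.0121)-[.028,0,0],go([.5365,.232,.095]))"
```

```text
clock: 19.4
tool_pos: [0.4734, 0.0504, 0.167]
orientation: [-179.9, -0.3, 0.0]
force: [0.3, 0.4, -3.0]
opening: 0.0547
gripper_force: 30.0
clock: 19.8
tool_pos: [0.5048, 0.1435, 0.1626]
orientation: [180.0, 0.0, 0.1]
force: [-1.2, -0.2, -3.1]
opening: 0.0553
gripper_force: 30.0
clock: 20.3
tool_pos: [0.5349, 0.2317, 0.1621]
orientation: [179.9, 0.1, 0.1]
force: [-0.5, -1.0, -1.8]
opening: 0.0549
gripper_force: 30.0
(array([0.5348, 0.2312, 0.1623]), array([1.7991e+02, 1.3000e-01, 2.0000e-02]), 20.35) (array([256.4, 239.4]), (214, 209, 86, 56), array([0.5412, 0.2316, 0.1502])) [0.53365551 0.23126767 0.1502    ] [ 0.018 -0.009  0.673]
```

```bash
python3 -m creep '[{"grip":1,"delta_pos":[0.022,-0.01,0.1],"rotation":[0,0,0]},{"grip":1,"delta_pos":[0.022,-0.01,0.25],"rotation":[0,0,0]},{"grip":1,"delta_pos":[0.022,-0.01,0.4],"rotation":[0,0,0]},{"grip":1,"delta_pos":[0.022,-0.01,0.55],"rotation":[0,0,0]},{"grip":1,"delta_pos":[0.022,-0.01,0.65],"rotation":[0,0,0]}]'
python3 -m creep '[{"grip":1,"delta_pos":[0,0,0.01],"rotation":[0,0,0]},{"grip":1,"delta_pos":[0,0,0.03],"rotation":[0,0,0]},{"grip":1,"delta_pos":[0,0,0.04],"rotation":[0,0,0]},{"grip":1,"delta_pos":[0,0,0.04],"rotation":[0,0,0]}]'
python3 -m creep '[{"grip":1,"delta_pos":[0,0,0.01],"rotation":[0,0,0]},{"grip":1,"delta_pos":[0,0,0.02],"rotation":[0,0,0]},{"grip":1,"delta_pos":[0,0,0.02],"rotation":[0,0,0]}]'
```

```text
clock: 20.85
tool_pos: [0.5372, 0.2316, 0.0969]
orientation: [179.9, 0.1, -0.0]
force: [0.2, 0.6, -1.9]
opening: 0.0552
gripper_force: 30.0
clock: 21.25
tool_pos: [0.5382, 0.233, 0.095]
orientation: [-180.0, -0.0, 0.0]
force: [0.4, 0.7, -2.5]
opening: 0.0549
gripper_force: 30.0
clock: 21.55
tool_pos: [0.538, 0.2329, 0.0926]
orientation: [-180.0, -0.0, 0.0]
force: [0.1, -0.4, -2.5]
opening: 0.0545
gripper_force: 30.0
```

```bash
python3 -m creep '[{"grip":1,"delta_pos":[0,0,0.01],"rotation":[0,0,0]},{"grip":1,"delta_pos":[0,0,0.015],"rotation":[0,0,0]},{"grip":1,"delta_pos":[0,0,0.015],"rotation":[0,0,0]}]'
python3 -m creep '[{"grip":1,"delta_pos":[0,0,0.01],"rotation":[0,0,0]},{"grip":1,"delta_pos":[0,0,0.015],"rotation":[0,0,0]},{"grip":1,"delta_pos":[0,0,0.015],"rotation":[0,0,0]}]'
```

```text
clock: 21.85
tool_pos: [0.5382, 0.233, 0.0913]
orientation: [-180.0, -0.0, 0.0]
force: [-0.1, 0.5, 0.2]
opening: 0.0551
gripper_force: 30.0
clock: 22.15
tool_pos: [0.5385, 0.2331, 0.091]
orientation: [-180.0, -0.1, 0.1]
force: [-3.6, -1.1, 10.2]
opening: 0.0548
gripper_force: 30.0
```

```bash
python3 -m creep '[{"grip":0.3,"delta_pos":[0,0,0],"rotation":[0,0,0]},{"grip":0,"delta_pos":[0,0,0],"rotation":[0,0,0]},{"grip":0,"delta_pos":[0,0,0],"rotation":[0,0,0]},{"grip":0,"delta_pos":[0,0,-0.2],"rotation":[0,0,0]},{"grip":0,"delta_pos":[0,0,-0.6],"rotation":[0,0,0]}]'
python3 -m creep '[{"grip":0,"delta_pos":[0.06,0.3,-0.3],"rotation":[0,0,0]},{"grip":0,"delta_pos":[0.12,0.8,-0.3],"rotation":[0,0,0]},{"grip":0,"delta_pos":[0.12,0.95,-0.3],"rotation":[0,0,0]}]'
python3 -m creep '[{"grip":0,"delta_pos":[0.06,0.5,0],"rotation":[0,0,0]},{"grip":0,"delta_pos":[0.12,0.95,0],"rotation":[0,0,0]}]'
python3 -m creep '[{"grip":0,"delta_pos":[0.06,0.5,0],"rotation":[0,0,0]},{"grip":0,"delta_pos":[0.12,0.95,0],"rotation":[0,0,0]}]'
python3 -m creep '[{"grip":0,"delta_pos":[0.06,0.5,0],"rotation":[0,0,0]},{"grip":0,"delta_pos":[0.12,0.95,0],"rotation":[0,0,0]}]'
python3 -m creep '[{"grip":0,"delta_pos":[0.06,0.5,0],"rotation":[0,0,0.09]},{"grip":0,"delta_pos":[0.12,0.95,0],"rotation":[0,0,0.18]},{"grip":0,"delta_pos":[0.12,0.95,0],"rotation":[0,0,0.18]},{"grip":0,"delta_pos":[0.12,0.95,0],"rotation":[0,0,0.18]}]'
python3 -c "
from h import *
a=snap('scene','a10.png');w=snap('wrist','w10.png');print(pos(),go([.598,-.2425,.0628]))"
```

```text
clock: 22.65
tool_pos: [0.5363, 0.2316, 0.1469]
orientation: [179.8, 0.3, -0.0]
force: [1.4, 0.9, -0.4]
opening: 0.0855
gripper_force: 0.0
clock: 22.95
tool_pos: [0.5502, 0.1354, 0.1805]
orientation: [-180.0, -0.1, -0.0]
force: [0.0, -0.4, 0.1]
opening: 0.0873
gripper_force: 0.0
clock: 23.15
tool_pos: [0.5619, 0.0418, 0.1794]
orientation: [-180.0, 0.0, 0.1]
force: [0.8, -0.3, 0.9]
opening: 0.0879
gripper_force: 0.0
clock: 23.35
tool_pos: [0.5739, -0.054, 0.1793]
orientation: [180.0, 0.0, 0.0]
force: [0.7, 1.0, 0.6]
opening: 0.0873
gripper_force: 0.0
clock: 23.55
tool_pos: [0.586, -0.1491, 0.1792]
orientation: [180.0, 0.0, 0.0]
force: [0.7, -0.3, 0.1]
opening: 0.0876
gripper_force: 0.0
clock: 23.95
tool_pos: [0.5977, -0.2432, 0.1784]
orientation: [180.0, 0.1, -16.3]
force: [-0.0, -0.7, -0.4]
opening: 0.0876
gripper_force: 0.0
(array([ 0.598 , -0.2415,  0.1791]), array([-1.800e+02,  5.000e-02, -1.611e+01]), 24.05) [0.004 0.01  1.163]
```

```bash
python3 -m creep '[{"grip":0,"delta_pos":[0,0,0.3],"rotation":[0,0,0]},{"grip":0,"delta_pos":[0,0,0.6],"rotation":[0,0,0]},{"grip":0.3,"delta_pos":[0,0,0.9],"rotation":[0,0,0]},{"grip":0.3,"delta_pos":[0,0.01,1],"rotation":[0,0,0]},{"grip":0.3,"delta_pos":[0,0.01,1],"rotation":[0,0,0]}]'
python3 -m creep '[{"grip":0.3,"delta_pos":[0,0,0.1],"rotation":[0,0,0]},{"grip":0.3,"delta_pos":[0,0,0.16],"rotation":[0,0,0]},{"grip":0.3,"delta_pos":[0,0,0.16],"rotation":[0,0,0]},{"grip":1,"delta_pos":[0,0,0.16],"rotation":[0,0,0]},{"grip":1,"delta_pos":[0,0,0.16],"rotation":[0,0,0]}]'
python3 -m creep '[{"grip":1,"delta_pos":[0,0,0],"rotation":[0,0,0]},{"grip":1,"delta_pos":[0,0,0],"rotation":[0,0,0]},{"grip":1,"delta_pos":[0,0,0],"rotation":[0,0,0]},{"grip":1,"delta_pos":[0,0,0],"rotation":[0,0,0]},{"grip":1,"delta_pos":[0,0,0],"rotation":[0,0,0]}]'
python3 -c "
from h import *
w=snap('wrist','w11.png');g=cv2.cvtColor(w['color'],6).astype(int);print(pos());print(g[170:262:2,256].tolist());print(g[230,222:292].tolist())"
```

```text
clock: 24.55
tool_pos: [0.5973, -0.2419, 0.0784]
orientation: [180.0, 0.2, -16.1]
force: [0.1, 0.3, 0.1]
opening: 0.069
gripper_force: 0.0
clock: 25.05
tool_pos: [0.5983, -0.2432, 0.0642]
orientation: [-180.0, -0.1, -16.2]
force: [-0.2, -0.0, -1.2]
opening: 0.0502
gripper_force: 0.0
clock: 25.55
tool_pos: [0.5981, -0.2431, 0.0638]
orientation: [180.0, -0.0, -16.2]
force: [0.1, 0.3, 2.7]
opening: 0.0333
gripper_force: 30.0
(array([ 0.5981, -0.2431,  0.0639]), array([ 1.800e+02, -3.000e-02, -1.617e+01]), 25.6)
[202, 204, 203, 203, 202, 199, 197, 200, 200, 203, 205, 209, 211, 197, 89, 19, 27, 24, 20, 15, 18, 20, 19, 16, 19, 24, 33, 33, 34, 33, 33, 33, 33, 28, 33, 31, 34, 34, 35, 33, 36, 33, 29, 32, 32, 32]
[123, 102, 64, 30, 21, 17, 20, 26, 30, 32, 32, 32, 35, 36, 34, 32, 32, 34, 32, 32, 31, 34, 33, 35, 35, 32, 33, 31, 33, 31, 34, 32, 31, 34, 33, 30, 34, 34, 34, 35, 32, 35, 34, 34, 33, 34, 33, 35, 34, 31, 31, 31, 31, 33, 35, 33, 31, 32, 35, 32, 29, 28, 21, 16, 20, 23, 45, 81, 113, 123]
```

```bash
python3 -m creep '[{"grip":1,"delta_pos":[0,0,-0.1],"rotation":[0,0,0]},{"grip":1,"delta_pos":[0,0,-0.4],"rotation":[0,0,0]},{"grip":1,"delta_pos":[0,0,-0.8],"rotation":[0,0,0]},{"grip":1,"delta_pos":[0,0,-1],"rotation":[0,0,0]},{"grip":1,"delta_pos":[0,0,-1],"rotation":[0,0,0]}]'
python3 -m creep '[{"grip":1,"delta_pos":[0,0,0],"rotation":[0,0,-0.09]},{"grip":1,"delta_pos":[0,0,0],"rotation":[0,0,-0.18]},{"grip":1,"delta_pos":[0,0,0],"rotation":[0,0,-0.18]}]'
python3 -m creep '[{"grip":1,"delta_pos":[-0.06,-0.5,0],"rotation":[0,0,0]},{"grip":1,"delta_pos":[-0.12,-0.95,0],"rotation":[0,0,0]}]'
python3 -m creep '[{"grip":1,"delta_pos":[-0.06,-0.5,0],"rotation":[0,0,0]},{"grip":1,"delta_pos":[-0.12,-0.95,0],"rotation":[0,0,0]}]'
python3 -m creep '[{"grip":1,"delta_pos":[-0.06,-0.5,0],"rotation":[0,0,0]},{"grip":1,"delta_pos":[-0.12,-0.95,0],"rotation":[0,0,0]}]'
python3 -m creep '[{"grip":1,"delta_pos":[-0.06,-0.5,0],"rotation":[0,0,0]},{"grip":1,"delta_pos":[-0.12,-0.95,0],"rotation":[0,0,0]}]'
python3 -m creep '[{"grip":1,"delta_pos":[-0.06,-0.5,0],"rotation":[0,0,0]},{"grip":1,"delta_pos":[-0.12,-0.9,0],"rotation":[0,0,0]},{"grip":1,"delta_pos":[-0.12,-0.95,0],"rotation":[0,0,0]},{"grip":1,"delta_pos":[-0.12,-0.95,0],"rotation":[0,0,0]},{"grip":1,"delta_pos":[-0.12,-0.95,0],"rotation":[0,0,0]}]' 
python3 -c "
from h import *
w=snap('wrist','w12.png');g=cv2.cvtColor(w['color'],6).astype(int);print(pos(),ctrl.get_obs()['opening']);print(g[206:250,256].tolist())
t=top(w,256,205,.078);x,y,ww,h=t[1];print(t,ray(w,x+ww/2,y-1.5,.078)-[.028,0,0]);print(go([.5378,.2331,.1075]))"
```

```text
clock: 26.1
tool_pos: [0.5999, -0.2435, 0.1682]
orientation: [-180.0, -0.4, -16.1]
force: [-1.0, 0.7, -0.6]
opening: 0.0335
gripper_force: 30.0
clock: 26.4
tool_pos: [0.5975, -0.2429, 0.1632]
orientation: [-180.0, 0.1, 0.1]
force: [0.0, -0.1, -0.5]
opening: 0.0338
gripper_force: 30.0
clock: 26.6
tool_pos: [0.5852, -0.1478, 0.1627]
orientation: [-180.0, 0.1, -0.4]
force: [1.4, 0.7, -0.1]
opening: 0.0333
gripper_force: 30.0
clock: 26.8
tool_pos: [0.5731, -0.0514, 0.1633]
orientation: [180.0, 0.0, -0.3]
force: [1.9, 0.3, -1.0]
opening: 0.0333
gripper_force: 30.0
clock: 27.0
tool_pos: [0.5611, 0.0439, 0.1635]
orientation: [-180.0, 0.0, -0.2]
force: [0.6, 0.7, 0.2]
opening: 0.0335
gripper_force: 30.0
clock: 27.2
tool_pos: [0.549, 0.139, 0.1635]
orientation: [-180.0, 0.0, -0.2]
force: [1.8, 0.0, 0.2]
opening: 0.0334
gripper_force: 30.0
clock: 27.7
tool_pos: [0.5374, 0.2312, 0.1632]
orientation: [180.0, 0.0, -0.1]
force: [0.0, 0.7, -0.0]
opening: 0.0336
gripper_force: 30.0
(array([0.5376, 0.2308, 0.1633]), array([ 1.7997e+02,  4.0000e-02, -1.1000e-01]), 27.75) 0.03326288959305083
[159, 156, 156, 157, 158, 157, 155, 145, 111, 68, 35, 19, 19, 17, 26, 31, 36, 33, 36, 33, 31, 31, 33, 35, 34, 35, 35, 34, 33, 34, 35, 36, 36, 34, 32, 32, 34, 35, 32, 39, 35, 32, 37, 36]
(array([253.7, 198.5]), (224, 177, 62, 42), array([0.5439, 0.2333, 0.078 ])) [0.53621586 0.23214508 0.078     ]
[ 0.002 -0.023  0.558]
```

```bash
python3 -m creep '[{"grip":1,"delta_pos":[-0.004,-0.018,0.15],"rotation":[0,0,0]},{"grip":1,"delta_pos":[-0.004,-0.018,0.35],"rotation":[0,0,0]},{"grip":1,"delta_pos":[-0.004,-0.018,0.5],"rotation":[0,0,0]},{"grip":1,"delta_pos":[-0.004,-0.018,0.56],"rotation":[0,0,0]},{"grip":1,"delta_pos":[-0.004,-0.018,0.56],"rotation":[0,0,0]}]'
python3 -m creep '[{"grip":1,"delta_pos":[0,0,0.01],"rotation":[0,0,0]},{"grip":1,"delta_pos":[0,0,0.02],"rotation":[0,0,0]},{"grip":1,"delta_pos":[0,0,0.02],"rotation":[0,0,0]}]'
python3 -m creep '[{"grip":1,"delta_pos":[0,0,0.01],"rotation":[0,0,0]},{"grip":1,"delta_pos":[0,0,0.015],"rotation":[0,0,0]},{"grip":1,"delta_pos":[0,0,0.015],"rotation":[0,0,0]}]'
```

```text
clock: 28.25
tool_pos: [0.5372, 0.2324, 0.1069]
orientation: [179.9, 0.1, -0.1]
force: [0.1, -0.5, 0.3]
opening: 0.0335
gripper_force: 30.0
clock: 28.55
tool_pos: [0.5376, 0.2339, 0.1061]
orientation: [-180.0, -0.0, 0.0]
force: [-0.1, -0.3, -0.8]
opening: 0.0335
gripper_force: 30.0
clock: 28.85
tool_pos: [0.5375, 0.2339, 0.1044]
orientation: [-180.0, -0.0, 0.0]
force: [-0.7, -0.1, 1.5]
opening: 0.0329
gripper_force: 30.0
```

```bash
python3 -m creep '[{"grip":1,"delta_pos":[0,0,0.007],"rotation":[0,0,0]},{"grip":0.3,"delta_pos":[0,0,0.007],"rotation":[0,0,0]},{"grip":0.3,"delta_pos":[0,0,0.007],"rotation":[0,0,0]},{"grip":0,"delta_pos":[0,0,0.007],"rotation":[0,0,0]},{"grip":0,"delta_pos":[0,0,0.007],"rotation":[0,0,0]}]'
python3 -m creep '[{"grip":0,"delta_pos":[0,0,-0.1],"rotation":[0,0,0]},{"grip":0,"delta_pos":[0,0,-0.5],"rotation":[0,0,0]},{"grip":0,"delta_pos":[0,0,-1],"rotation":[0,0,0]},{"grip":0,"delta_pos":[-0.5,0,-1],"rotation":[0,0,0]},{"grip":0,"delta_pos":[-1,0,-1],"rotation":[0,0,0]}]'
python3 -m creep '[{"grip":0,"delta_pos":[-0.3,0.4,0],"rotation":[0,0,0]},{"grip":0,"delta_pos":[-0.5,0.8,0],"rotation":[0,0,0]},{"grip":0,"delta_pos":[-0.5,0.8,0],"rotation":[0,0,0]},{"grip":0,"delta_pos":[-0.5,0.8,0],"rotation":[0,0,0]}]'
python3 - <<'E'
from h import *
w=snap('wrist','w13.png');print(pos())
p=proj(w,[.5375,.2334,.088]);print('predicted pad top',p)
print('pad',top(w,*p,.088,12))
q=proj(w,[.5165,.2334,.078]);print('crown near point',q,w['color'][int(q[1]),int(q[0])])
hsv=cv2.cvtColor(w['color'],cv2.COLOR_RGB2HSV)
x,y=int(p[0]),int(p[1]);print(hsv[y,max(x-50,0):x+50:2,2].tolist(),hsv[:y+60:2,x,2].tolist())
E
```

```text
clock: 29.35
tool_pos: [0.5372, 0.2337, 0.1031]
orientation: [180.0, 0.0, 0.0]
force: [0.3, -0.0, 0.1]
opening: 0.06
gripper_force: 0.0
clock: 29.85
tool_pos: [0.4375, 0.2343, 0.2052]
orientation: [-179.8, -0.1, -0.1]
force: [-2.4, 0.9, -0.5]
opening: 0.0873
gripper_force: 0.0
clock: 30.25
tool_pos: [0.3873, 0.1534, 0.2047]
orientation: [-179.9, -0.1, 0.0]
force: [0.9, -0.3, -0.2]
opening: 0.0879
gripper_force: 0.0
(array([0.3878, 0.154 , 0.2045]), array([-1.7991e+02, -1.0000e-01,  2.0000e-02]), 30.3)
predicted pad top [157.30301805  17.32186368]
pad (array([158.9,  20.3]), (137, 0, 44, 42), array([0.5354, 0.2323, 0.088 ]))
crown near point [163.99730187  48.71993816] [201 154  59]
[154, 155, 154, 158, 154, 153, 150, 184, 205, 152, 108, 158, 197, 204, 186, 81, 31, 28, 28, 29, 29, 29, 29, 29, 29, 29, 25, 30, 25, 28, 26, 28, 28, 28, 26, 18, 41, 156, 197, 198, 200, 198, 200, 199, 149, 125, 129, 128, 126, 129] [26, 25, 26, 29, 31, 24, 27, 28, 25, 26, 29, 27, 30, 31, 28, 24, 26, 31, 28, 25, 26, 37, 156, 199, 198, 201, 200, 201, 197, 177, 165, 168, 171, 171, 169, 170, 172, 172, 173]
```

```bash
python3 -m creep '[{"grip":0,"delta_pos":[0.12,0.5,0],"rotation":[0,0,0]},{"grip":0,"delta_pos":[0.25,0.94,0],"rotation":[0,0,0]}]'
python3 -m creep '[{"grip":0,"delta_pos":[0.12,0.5,0],"rotation":[0,0,0]},{"grip":0,"delta_pos":[0.25,0.94,0],"rotation":[0,0,0]}]'
python3 -m creep '[{"grip":0,"delta_pos":[0.1,0.5,0],"rotation":[0,0,0]},{"grip":0,"delta_pos":[0.1,0.94,0],"rotation":[0,0,0]}]'
python3 -m creep '[{"grip":0,"delta_pos":[0,0.5,0],"rotation":[0,0,0]},{"grip":0,"delta_pos":[-0.1,0.94,0],"rotation":[0,0,0]}]'
python3 -m creep '[{"grip":0,"delta_pos":[-0.1,0.5,0],"rotation":[0,0,0]},{"grip":0,"delta_pos":[-0.2,0.94,0],"rotation":[0,0,0]}]'
python3 -m creep '[{"grip":0,"delta_pos":[-0.15,0.4,0],"rotation":[0,0,0]},{"grip":0,"delta_pos":[-0.3,0.8,0],"rotation":[0,0,0]},{"grip":0,"delta_pos":[-0.33,0.94,0],"rotation":[0,0,0]},{"grip":0,"delta_pos":[-0.33,0.94,0],"rotation":[0,0,0]}]'
python3 - <<'E'
from h import *
w=snap('wrist','w14.png');print(pos())
p=proj(w,[.4766,-.4115,.052]);print(p);t=top(w,*p,.052);print(t);print(go([t[2][0],t[2][1],.0635]))
a=snap('scene','a14.png');hsv,m,c=blobs(a,(15,100,60),(24,255,255),250)
for k in c:
    M=cv2.moments(k);u,v=M['m10']/M['m00'],M['m01']/M['m00']
    if 180<u<420 and v>90: print(round(u),round(v),cv2.contourArea(k),ray(a,u,v,.024).round(3))
E
```

```text
clock: 30.5
tool_pos: [0.4133, 0.0602, 0.2038]
orientation: [-180.0, -0.0, 0.3]
force: [1.8, -0.0, 0.0]
opening: 0.0879
gripper_force: 0.0
clock: 30.7
tool_pos: [0.4386, -0.0356, 0.2037]
orientation: [180.0, -0.0, 0.1]
force: [2.6, 0.9, -0.6]
opening: 0.0877
gripper_force: 0.0
clock: 30.9
tool_pos: [0.4494, -0.1303, 0.2033]
orientation: [180.0, -0.0, 0.0]
force: [0.5, 0.1, -0.5]
opening: 0.0875
gripper_force: 0.0
clock: 31.1
tool_pos: [0.4391, -0.2247, 0.2031]
orientation: [180.0, 0.0, 0.0]
force: [0.8, 0.2, -0.6]
opening: 0.0875
gripper_force: 0.0
clock: 31.3
tool_pos: [0.4181, -0.3188, 0.2031]
orientation: [180.0, 0.0, 0.0]
force: [0.9, 0.3, 0.6]
opening: 0.0878
gripper_force: 0.0
clock: 31.7
tool_pos: [0.3846, -0.4124, 0.2025]
orientation: [-180.0, 0.1, -0.1]
force: [0.2, 1.0, 0.0]
opening: 0.0877
gripper_force: 0.0
(array([ 0.3849, -0.4112,  0.2025]), array([-1.7996e+02,  7.0000e-02, -9.0000e-02]), 31.75)
[255.18003552  94.70216388]
(array([262.3,  94.6]), (235, 66, 55, 58), array([ 0.4767, -0.4185,  0.052 ]))
[0.92  0.072 1.389]
306 241 1521.0 [0.541 0.234 0.024]
213 165 336.0 [ 0.611 -0.22   0.024]
215 122 347.0 [ 0.483 -0.406  0.024]
```

```bash
python3 -m creep '[{"grip":0,"delta_pos":[0.3,0.07,0.2],"rotation":[0,0,0]},{"grip":0,"delta_pos":[0.7,0.07,0.5],"rotation":[0,0,0]},{"grip":0,"delta_pos":[0.92,0.07,0.8],"rotation":[0,0,0]},{"grip":0,"delta_pos":[0.92,0.07,0.9],"rotation":[0,0,0]},{"grip":0,"delta_pos":[0.92,0.07,0.9],"rotation":[0,0,0]}]'
python3 -m creep '[{"grip":0,"delta_pos":[0,0,0],"rotation":[0,0,0]}]'
python3 - <<'E'
from h import *
w=snap('wrist');t=top(w,258,225,.052);x,y,ww,h=t[1];p=pos();C=ray(w,x+ww/2,y-1,.052)-[.028,0,0];print(p,t,C,go([C[0],C[1],.0637]))
E
```

```text
clock: 32.3
tool_pos: [0.4765, -0.4153, 0.1112]
orientation: [-179.9, 0.2, 0.1]
force: [-0.8, 0.9, -0.8]
opening: 0.0876
gripper_force: 0.0
clock: 32.4
tool_pos: [0.477, -0.4167, 0.1142]
orientation: [180.0, -0.0, 0.1]
force: [0.5, -0.1, 0.6]
opening: 0.0878
gripper_force: 0.0
(array([ 0.4771, -0.4171,  0.1149]), array([ 1.7994e+02, -9.0000e-02,  8.0000e-02]), 32.45) (array([258.6, 214.7]), (224, 184, 70, 62), array([ 0.4782, -0.4186,  0.052 ])) [ 0.47590097 -0.4187992   0.052     ] [-0.012  0.016  0.512]
```

```bash
python3 -m creep '[{"grip":0,"delta_pos":[-0.005,0.01,0.2],"rotation":[0,0,0]},{"grip":0,"delta_pos":[-0.005,0.01,0.4],"rotation":[0,0,0]},{"grip":0,"delta_pos":[-0.005,0.01,0.51],"rotation":[0,0,0]},{"grip":0.2,"delta_pos":[-0.005,0.01,0.51],"rotation":[0,0,0]},{"grip":1,"delta_pos":[-0.005,0.01,0.51],"rotation":[0,0,0]}]'
python3 -m creep '[{"grip":1,"delta_pos":[0,0,0],"rotation":[0,0,0]},{"grip":1,"delta_pos":[0,0,0],"rotation":[0,0,0]},{"grip":1,"delta_pos":[0,0,0],"rotation":[0,0,0]},{"grip":1,"delta_pos":[0,0,0],"rotation":[0,0,0]},{"grip":1,"delta_pos":[0,0,0],"rotation":[0,0,0]}]'
python3 - <<'E'
from h import *
w=snap('wrist');t=top(w,258,245,.052);x,y,ww,h=t[1];p=pos();print(p,t,ray(w,x+ww/2,y-1.5,.052)-[.028,0,0],ctrl.get_obs()['gripper_force'],ctrl.get_obs()['opening'])
E
```

```text
clock: 32.95
tool_pos: [0.4765, -0.4187, 0.0636]
orientation: [180.0, -0.1, 0.0]
force: [-1.0, -0.6, 0.7]
opening: 0.0769
gripper_force: 0.0
clock: 33.45
tool_pos: [0.4766, -0.4185, 0.063]
orientation: [180.0, -0.1, 0.0]
force: [0.3, 0.6, 4.4]
opening: 0.0553
gripper_force: 30.1
(array([ 0.4765, -0.4185,  0.063 ]), array([ 1.7996e+02, -5.0000e-02,  4.0000e-02]), 33.5) (array([256.3, 238.7]), (213, 207, 88, 58), array([ 0.4837, -0.4186,  0.052 ])) [ 0.47678591 -0.41896092  0.052     ] 30.128542882448528 0.055459169409010974
```

```bash
python3 -m creep '[{"grip":1,"delta_pos":[0,0,-0.1],"rotation":[0,0,0]},{"grip":1,"delta_pos":[0,0,-0.4],"rotation":[0,0,0]},{"grip":1,"delta_pos":[0,0,-0.8],"rotation":[0,0,0]},{"grip":1,"delta_pos":[0,0,-1],"rotation":[0,0,0]}]'
python3 -m creep '[{"grip":1,"delta_pos":[0.02,-0.2,-0.15],"rotation":[0,0,0]},{"grip":1,"delta_pos":[0.05,-0.6,-0.15],"rotation":[0,0,0]},{"grip":1,"delta_pos":[0.086,-0.93,-0.15],"rotation":[0,0,0]}]'
for i in 1 2 3 4 5; do python3 -m creep '[{"grip":1,"delta_pos":[0.04,-0.45,0],"rotation":[0,0,0]},{"grip":1,"delta_pos":[0.086,-0.93,0],"rotation":[0,0,0]}]'; done
python3 -m creep '[{"grip":1,"delta_pos":[0.04,-0.4,0],"rotation":[0,0,0]},{"grip":1,"delta_pos":[0.07,-0.7,0],"rotation":[0,0,0]},{"grip":1,"delta_pos":[0.086,-0.93,0],"rotation":[0,0,0]},{"grip":1,"delta_pos":[0.086,-0.93,0],"rotation":[0,0,0]},{"grip":1,"delta_pos":[0.086,-0.93,0],"rotation":[0,0,0]}]'
python3 -c "
from h import *
w=snap('wrist','w15.png');p=pos();t=top(w,258,245,.052+p[0][2]-.063);x,y,ww,h=t[1];print(p,t,ray(w,x+ww/2,y-1.5,p[0][2]-.011)-[.028,0,0]);print(go([.537,.2332,.1175]))"
```

```text
clock: 33.9
tool_pos: [0.4767, -0.4188, 0.1656]
orientation: [179.9, -0.1, 0.0]
force: [1.4, 0.1, -2.4]
opening: 0.0552
gripper_force: 30.1
clock: 34.2
tool_pos: [0.4841, -0.324, 0.1777]
orientation: [-180.0, 0.0, -0.1]
force: [0.3, -0.9, -3.3]
opening: 0.0549
gripper_force: 30.1
clock: 34.4
tool_pos: [0.4925, -0.231, 0.1772]
orientation: [-180.0, 0.1, -0.1]
force: [1.4, 0.1, -2.4]
opening: 0.0549
gripper_force: 30.1
clock: 34.6
tool_pos: [0.5011, -0.1376, 0.1774]
orientation: [-180.0, 0.0, -0.0]
force: [1.2, 0.4, -2.6]
opening: 0.0553
gripper_force: 30.1
clock: 34.8
tool_pos: [0.5096, -0.0446, 0.1775]
orientation: [-180.0, 0.0, 0.0]
force: [1.7, -0.0, -3.0]
opening: 0.0548
gripper_force: 30.1
clock: 35.0
tool_pos: [0.5181, 0.0484, 0.1775]
orientation: [-180.0, 0.0, 0.0]
force: [1.6, -0.2, -2.9]
opening: 0.055
gripper_force: 30.1
clock: 35.2
tool_pos: [0.5266, 0.1413, 0.1775]
orientation: [180.0, 0.0, 0.0]
force: [1.9, 0.1, -2.0]
opening: 0.055
gripper_force: 30.1
clock: 35.7
tool_pos: [0.5355, 0.2326, 0.1769]
orientation: [180.0, 0.1, 0.1]
force: [0.2, -1.2, -2.3]
opening: 0.0552
gripper_force: 30.1
(array([0.5355, 0.232 , 0.1771]), array([1.7996e+02, 6.0000e-02, 1.0000e-02]), 35.75) (array([256.4, 238.7]), (213, 207, 88, 58), array([0.5427, 0.2325, 0.1661])) [0.53582558 0.2321583  0.1661    ]
[ 0.015 -0.012  0.596]
```

```bash
python3 -m creep '[{"grip":1,"delta_pos":[0.012,-0.01,0.1],"rotation":[0,0,0]},{"grip":1,"delta_pos":[0.012,-0.01,0.25],"rotation":[0,0,0]},{"grip":1,"delta_pos":[0.012,-0.01,0.4],"rotation":[0,0,0]},{"grip":1,"delta_pos":[0.012,-0.01,0.53],"rotation":[0,0,0]},{"grip":1,"delta_pos":[0.012,-0.01,0.58],"rotation":[0,0,0]}]'
python3 -m creep '[{"grip":1,"delta_pos":[0,0,0.01],"rotation":[0,0,0]},{"grip":1,"delta_pos":[0,0,0.03],"rotation":[0,0,0]},{"grip":1,"delta_pos":[0,0,0.03],"rotation":[0,0,0]}]'
python3 -m creep '[{"grip":1,"delta_pos":[0,0,0.01],"rotation":[0,0,0]},{"grip":1,"delta_pos":[0,0,0.02],"rotation":[0,0,0]},{"grip":1,"delta_pos":[0,0,0.02],"rotation":[0,0,0]}]'
```

```text
clock: 36.25
tool_pos: [0.5365, 0.2325, 0.1176]
orientation: [179.9, 0.1, -0.0]
force: [0.9, -0.4, -3.1]
opening: 0.0548
gripper_force: 30.1
clock: 36.55
tool_pos: [0.5375, 0.2338, 0.1167]
orientation: [-180.0, -0.0, 0.0]
force: [0.7, 0.4, -2.4]
opening: 0.0552
gripper_force: 30.1
clock: 36.85
tool_pos: [0.5372, 0.2338, 0.1144]
orientation: [-180.0, -0.0, 0.0]
force: [-0.2, 0.9, -1.4]
opening: 0.0553
gripper_force: 30.1
```

```bash
python3 -m creep '[{"grip":1,"delta_pos":[0,0,0.01],"rotation":[0,0,0]},{"grip":1,"delta_pos":[0,0,0.015],"rotation":[0,0,0]},{"grip":1,"delta_pos":[0,0,0.015],"rotation":[0,0,0]}]'
python3 -m creep '[{"grip":1,"delta_pos":[0,0,0.01],"rotation":[0,0,0]},{"grip":1,"delta_pos":[0,0,0.01],"rotation":[0,0,0]},{"grip":1,"delta_pos":[0,0,0.01],"rotation":[0,0,0]}]'
```

```text
clock: 37.15
tool_pos: [0.5372, 0.2337, 0.1128]
orientation: [180.0, 0.0, 0.0]
force: [-0.3, 0.0, -2.4]
opening: 0.0553
gripper_force: 30.1
clock: 37.45
tool_pos: [0.5373, 0.2338, 0.112]
orientation: [-180.0, -0.0, 0.0]
force: [-0.2, -0.2, -1.0]
opening: 0.0552
gripper_force: 30.1
```

```bash
python3 -m creep '[{"grip":1,"delta_pos":[0,0,0.01],"rotation":[0,0,0]},{"grip":1,"delta_pos":[0,0,0.01],"rotation":[0,0,0]},{"grip":1,"delta_pos":[0,0,0.01],"rotation":[0,0,0]}]'
python3 -m creep '[{"grip":1,"delta_pos":[0,0,0.005],"rotation":[0,0,0]},{"grip":1,"delta_pos":[0,0,0.01],"rotation":[0,0,0]},{"grip":1,"delta_pos":[0,0,0.01],"rotation":[0,0,0]}]'
```

```text
clock: 37.75
tool_pos: [0.5377, 0.2339, 0.1118]
orientation: [-180.0, -0.1, 0.1]
force: [-2.6, -0.0, 5.8]
opening: 0.0549
gripper_force: 30.3
clock: 38.05
tool_pos: [0.5379, 0.2339, 0.1116]
orientation: [-180.0, -0.1, 0.1]
force: [-2.6, -1.8, 10.9]
opening: 0.0552
gripper_force: 30.5
```

```bash
python3 -m creep '[{"grip":0.3,"delta_pos":[0,0,0],"rotation":[0,0,0]},{"grip":0,"delta_pos":[0,0,0],"rotation":[0,0,0]},{"grip":0,"delta_pos":[0,0,0],"rotation":[0,0,0]},{"grip":0,"delta_pos":[0,0,-0.2],"rotation":[0,0,0]},{"grip":0,"delta_pos":[0,0,-0.6],"rotation":[0,0,0]}]'
python3 -m creep '[{"grip":0,"delta_pos":[0.06,0.3,-0.1],"rotation":[0,0,0]},{"grip":0,"delta_pos":[0.12,0.8,-0.1],"rotation":[0,0,0]},{"grip":0,"delta_pos":[0.12,0.955,-0.1],"rotation":[0,0,0]}]'
for i in 1 2 3; do python3 -m creep '[{"grip":0,"delta_pos":[0.06,0.5,0],"rotation":[0,0,0]},{"grip":0,"delta_pos":[0.12,0.955,0],"rotation":[0,0,0]}]'; done
python3 -m creep '[{"grip":0,"delta_pos":[0.06,0.5,0],"rotation":[0,0,0.09]},{"grip":0,"delta_pos":[0.12,0.955,0],"rotation":[0,0,0.18]},{"grip":0,"delta_pos":[0.12,0.955,0],"rotation":[0,0,0.18]},{"grip":0,"delta_pos":[0.12,0.955,0],"rotation":[0,0,0.18]},{"grip":0,"delta_pos":[0.12,0.955,0],"rotation":[0,0,0.18]}]'
python3 -c "
from h import *
w=snap('wrist','w16.png');print(pos(),go([.598,-.243,.0535]))
a=snap('scene','a16.png')
g=cv2.cvtColor(w['color'],6).astype(int);print(g[170:266:2,256].tolist());print(g[235,200:310:2].tolist())"
```

```text
clock: 38.55
tool_pos: [0.5354, 0.2324, 0.1672]
orientation: [179.8, 0.3, -0.0]
force: [0.5, 0.9, -0.1]
opening: 0.0858
gripper_force: 0.0
clock: 38.85
tool_pos: [0.549, 0.1354, 0.1801]
orientation: [180.0, 0.0, -0.1]
force: [0.1, 0.0, -0.1]
opening: 0.0875
gripper_force: 0.0
clock: 39.05
tool_pos: [0.5611, 0.0415, 0.1797]
orientation: [180.0, 0.0, 0.1]
force: [0.7, -0.3, 0.5]
opening: 0.0875
gripper_force: 0.0
clock: 39.25
tool_pos: [0.5731, -0.0547, 0.1796]
orientation: [180.0, 0.0, 0.0]
force: [0.5, 0.1, 0.3]
opening: 0.0874
gripper_force: 0.0
clock: 39.45
tool_pos: [0.5852, -0.1503, 0.1796]
orientation: [180.0, 0.0, 0.0]
force: [0.9, 1.0, 0.7]
opening: 0.0874
gripper_force: 0.0
clock: 39.95
tool_pos: [0.5972, -0.2432, 0.1794]
orientation: [-180.0, 0.0, -16.1]
force: [0.3, 0.3, 0.1]
opening: 0.0875
gripper_force: 0.0
(array([ 0.5974, -0.2428,  0.1797]), array([-1.800e+02,  2.000e-02, -1.608e+01]), 40.0) [7.000e-03 1.000e-03 1.262e+00]
[23, 25, 30, 30, 29, 25, 25, 25, 30, 28, 26, 27, 29, 27, 28, 90, 181, 191, 192, 187, 183, 184, 186, 182, 157, 153, 156, 154, 152, 156, 158, 154, 158, 157, 153, 148, 153, 153, 151, 156, 156, 154, 154, 156, 159, 153, 154, 157]
[160, 154, 153, 158, 161, 165, 164, 158, 156, 157, 159, 158, 160, 157, 156, 157, 156, 155, 160, 162, 160, 161, 158, 162, 159, 163, 161, 158, 160, 156, 149, 148, 146, 154, 160, 157, 153, 149, 149, 154, 155, 155, 154, 155, 151, 151, 152, 154, 153, 150, 150, 150, 155, 153, 154]
```

```bash
python3 -m creep '[{"grip":0,"delta_pos":[0.01,0,0.3],"rotation":[0,0,0]},{"grip":0,"delta_pos":[0.01,0,0.6],"rotation":[0,0,0]},{"grip":0.3,"delta_pos":[0.01,0,0.9],"rotation":[0,0,0]},{"grip":0.3,"delta_pos":[0.01,0,1],"rotation":[0,0,0]},{"grip":0.3,"delta_pos":[0.01,0,1],"rotation":[0,0,0]}]'
python3 -m creep '[{"grip":0.3,"delta_pos":[0,0,0.1],"rotation":[0,0,0]},{"grip":0.3,"delta_pos":[0,0,0.2],"rotation":[0,0,0]},{"grip":0.3,"delta_pos":[0,0,0.26],"rotation":[0,0,0]},{"grip":0.3,"delta_pos":[0,0,0.26],"rotation":[0,0,0]},{"grip":1,"delta_pos":[0,0,0.26],"rotation":[0,0,0]}]'
python3 -m creep '[{"grip":1,"delta_pos":[0,0,0],"rotation":[0,0,0]},{"grip":1,"delta_pos":[0,0,0],"rotation":[0,0,0]},{"grip":1,"delta_pos":[0,0,0],"rotation":[0,0,0]},{"grip":1,"delta_pos":[0,0,0],"rotation":[0,0,0]},{"grip":1,"delta_pos":[0,0,0],"rotation":[0,0,0]}]'
python3 -c "
from h import *
w=snap('wrist','w17.png');g=cv2.cvtColor(w['color'],6).astype(int);print(pos(),ctrl.get_obs()['opening']);print(g[196:240,256].tolist())"
```

```text
clock: 40.55
tool_pos: [0.5978, -0.243, 0.0787]
orientation: [180.0, 0.2, -16.1]
force: [0.2, 0.3, 0.1]
opening: 0.069
gripper_force: 0.0
clock: 41.05
tool_pos: [0.5985, -0.2441, 0.054]
orientation: [180.0, -0.0, -16.2]
force: [0.6, -1.0, 0.8]
opening: 0.0576
gripper_force: 0.0
clock: 41.55
tool_pos: [0.5986, -0.2441, 0.0542]
orientation: [180.0, -0.0, -16.2]
force: [-0.1, -0.3, 2.4]
opening: 0.0334
gripper_force: 30.0
(array([ 0.5986, -0.2441,  0.0542]), array([ 1.800e+02, -3.000e-02, -1.616e+01]), 41.6) 0.03327196986482198
[208, 208, 210, 211, 210, 203, 176, 116, 54, 23, 19, 21, 29, 28, 25, 21, 17, 15, 17, 22, 24, 26, 20, 19, 17, 13, 17, 24, 26, 30, 30, 31, 32, 34, 32, 32, 29, 31, 32, 32, 33, 33, 32, 34]
```

```bash
python3 -m creep '[{"grip":1,"delta_pos":[0,0,-0.1],"rotation":[0,0,0]},{"grip":1,"delta_pos":[0,0,-0.4],"rotation":[0,0,0]},{"grip":1,"delta_pos":[0,0,-0.8],"rotation":[0,0,0]},{"grip":1,"delta_pos":[0,0,-1],"rotation":[0,0,0]},{"grip":1,"delta_pos":[0,0,-1],"rotation":[0,0,0]}]'
python3 -m creep '[{"grip":1,"delta_pos":[0,0,-0.2],"rotation":[0,0,-0.09]},{"grip":1,"delta_pos":[0,0,-0.25],"rotation":[0,0,-0.18]},{"grip":1,"delta_pos":[0,0,-0.25],"rotation":[0,0,-0.18]}]'
for i in 1 2 3 4; do python3 -m creep '[{"grip":1,"delta_pos":[-0.06,-0.5,0],"rotation":[0,0,0]},{"grip":1,"delta_pos":[-0.122,-0.95,0],"rotation":[0,0,0]}]'; done
python3 -m creep '[{"grip":1,"delta_pos":[-0.06,-0.5,0],"rotation":[0,0,0]},{"grip":1,"delta_pos":[-0.12,-0.9,0],"rotation":[0,0,0]},{"grip":1,"delta_pos":[-0.122,-0.95,0],"rotation":[0,0,0]},{"grip":1,"delta_pos":[-0.122,-0.95,0],"rotation":[0,0,0]},{"grip":1,"delta_pos":[-0.122,-0.95,0],"rotation":[0,0,0]}]' 
python3 -c "
from h import *
w=snap('wrist','w18.png');g=cv2.cvtColor(w['color'],6).astype(int);print(pos(),ctrl.get_obs()['opening']);print(g[206:240,256].tolist())
t=top(w,256,205,.1);x,y,ww,h=t[1];print(t,ray(w,x+ww/2,y-1.5,.1)-[.028,0,0]);print(go([.5375,.2335,.1295]))"
```

```text
clock: 42.1
tool_pos: [0.6004, -0.2445, 0.1586]
orientation: [-180.0, -0.4, -16.1]
force: [0.2, -0.7, -0.9]
opening: 0.0332
gripper_force: 30.0
clock: 42.4
tool_pos: [0.5986, -0.244, 0.1797]
orientation: [180.0, -0.1, 0.1]
force: [-0.3, 0.1, 0.0]
opening: 0.0332
gripper_force: 30.0
clock: 42.6
tool_pos: [0.5851, -0.1487, 0.1775]
orientation: [-180.0, 0.1, -0.4]
force: [0.5, 0.6, -0.5]
opening: 0.0336
gripper_force: 30.0
clock: 42.8
tool_pos: [0.5728, -0.0524, 0.1779]
orientation: [180.0, 0.1, -0.3]
force: [0.1, 0.7, -0.8]
opening: 0.0331
gripper_force: 30.0
clock: 43.0
tool_pos: [0.5606, 0.0428, 0.1781]
orientation: [180.0, 0.1, -0.3]
force: [1.4, 0.2, -0.8]
opening: 0.0338
gripper_force: 30.0
clock: 43.2
tool_pos: [0.5484, 0.1379, 0.1782]
orientation: [180.0, 0.1, -0.2]
force: [1.5, -0.1, -0.3]
opening: 0.0334
gripper_force: 30.0
clock: 43.7
tool_pos: [0.5368, 0.2301, 0.1782]
orientation: [179.9, 0.1, -0.1]
force: [0.1, -0.4, -0.4]
opening: 0.0337
gripper_force: 30.0
(array([0.537 , 0.2298, 0.1784]), array([ 1.7996e+02,  5.0000e-02, -1.1000e-01]), 43.75) 0.033332118532721035
[155, 155, 155, 157, 157, 157, 157, 158, 156, 158, 146, 116, 71, 34, 19, 20, 14, 26, 26, 32, 36, 37, 34, 34, 33, 35, 33, 33, 33, 37, 35, 34, 35, 33]
(array([250.5, 201.1]), (220, 177, 65, 48), array([0.5434, 0.2348, 0.1   ])) [0.53733391 0.23303279 0.1       ]
[ 0.006 -0.038  0.489]
```

```bash
python3 -m creep '[{"grip":1,"delta_pos":[0.012,-0.033,0.15],"rotation":[0,0,0]},{"grip":1,"delta_pos":[0.012,-0.033,0.35],"rotation":[0,0,0]},{"grip":1,"delta_pos":[0.012,-0.033,0.45],"rotation":[0,0,0]},{"grip":1,"delta_pos":[0.012,-0.033,0.48],"rotation":[0,0,0]},{"grip":1,"delta_pos":[0.012,-0.033,0.48],"rotation":[0,0,0]}]'
python3 -m creep '[{"grip":1,"delta_pos":[0,0,0.01],"rotation":[0,0,0]},{"grip":1,"delta_pos":[0,0,0.02],"rotation":[0,0,0]},{"grip":1,"delta_pos":[0,0,0.02],"rotation":[0,0,0]}]'
python3 -m creep '[{"grip":1,"delta_pos":[0,0,0.01],"rotation":[0,0,0]},{"grip":1,"delta_pos":[0,0,0.01],"rotation":[0,0,0]},{"grip":1,"delta_pos":[0,0,0.01],"rotation":[0,0,0]}]'
```

```text
clock: 44.25
tool_pos: [0.5386, 0.2335, 0.1308]
orientation: [180.0, 0.0, -0.0]
force: [-0.5, -0.1, 0.3]
opening: 0.0337
gripper_force: 30.0
clock: 44.55
tool_pos: [0.5385, 0.2344, 0.1293]
orientation: [-180.0, -0.0, 0.0]
force: [0.5, -0.8, -0.4]
opening: 0.0333
gripper_force: 30.0
clock: 44.85
tool_pos: [0.5384, 0.2343, 0.1279]
orientation: [-180.0, -0.0, 0.0]
force: [0.3, -0.9, 0.2]
opening: 0.0337
gripper_force: 30.0
```

```bash
python3 -m creep '[{"grip":1,"delta_pos":[0,0.005,0.01],"rotation":[0,0,0]},{"grip":1,"delta_pos":[0,0.005,0.01],"rotation":[0,0,0]},{"grip":1,"delta_pos":[0,0.005,0.01],"rotation":[0,0,0]}]'
python3 -m creep '[{"grip":1,"delta_pos":[0,0,0.006],"rotation":[0,0,0]},{"grip":1,"delta_pos":[0,0,0.006],"rotation":[0,0,0]},{"grip":1,"delta_pos":[0,0,0.006],"rotation":[0,0,0]}]'
```

```text
clock: 45.15
tool_pos: [0.5384, 0.2337, 0.1268]
orientation: [180.0, 0.0, 0.0]
force: [-0.6, -0.1, -0.5]
opening: 0.0335
gripper_force: 30.0
clock: 45.45
tool_pos: [0.5386, 0.2338, 0.1266]
orientation: [-180.0, -0.0, 0.0]
force: [-1.3, -0.2, 3.2]
opening: 0.0334
gripper_force: 30.0
```

Contact at the expected height. I'm releasing, retreating and checking with the last picture.

```bash
python3 -m creep '[{"grip":0.3,"delta_pos":[0,0,0.004],"rotation":[0,0,0]},{"grip":0.3,"delta_pos":[0,0,0.004],"rotation":[0,0,0]},{"grip":0,"delta_pos":[0,0,0.004],"rotation":[0,0,0]},{"grip":0,"delta_pos":[0,0,0.004],"rotation":[0,0,0]},{"grip":0,"delta_pos":[0,0,0],"rotation":[0,0,0]}]'
python3 -m creep '[{"grip":0,"delta_pos":[0,0,-0.1],"rotation":[0,0,0]},{"grip":0,"delta_pos":[0,0,-0.5],"rotation":[0,0,0]},{"grip":0,"delta_pos":[0,0,-1],"rotation":[0,0,0]},{"grip":0,"delta_pos":[-0.5,0,-1],"rotation":[0,0,0]},{"grip":0,"delta_pos":[-1,0,-1],"rotation":[0,0,0]}]'
python3 -m creep '[{"grip":0,"delta_pos":[-0.3,0,-0.3],"rotation":[0,0,0]},{"grip":0,"delta_pos":[-0.4,0.2,-0.3],"rotation":[0,0,0]},{"grip":0,"delta_pos":[-0.4,0.2,-0.3],"rotation":[0,0,0]},{"grip":0,"delta_pos":[-0.4,0.2,-0.3],"rotation":[0,0,0]}]'
python3 - <<'E'
from h import *
w=snap('wrist');a=snap('scene');b=snap('side');print(pos())
f=lambda s,u,v,dx,dy:cv2.resize(s['color'][v-dy:v+dy,u-dx:u+dx],(400,300),interpolation=cv2.INTER_CUBIC)
cv2.imwrite('pics/v19.png',np.vstack([np.hstack([cv2.resize(w['color'],(400,300)),f(a,308,232,48,36)]),np.hstack([f(b,205,165,48,36),f(b,326,245,48,36)])])[:,:,::-1])
p=proj(w,[.537,.2335,.11]);print(p,top(w,*p,.11,12))
E
```

```text
clock: 45.95
tool_pos: [0.5383, 0.2337, 0.1261]
orientation: [180.0, 0.0, 0.0]
force: [-0.6, -0.7, -0.9]
opening: 0.0679
gripper_force: 0.0
clock: 46.45
tool_pos: [0.4386, 0.2343, 0.2282]
orientation: [-179.8, -0.1, -0.1]
force: [-1.9, 1.4, -0.1]
opening: 0.0874
gripper_force: 0.0
clock: 46.85
tool_pos: [0.3984, 0.2138, 0.2573]
orientation: [-179.9, -0.1, 0.0]
force: [-0.5, 0.4, 0.3]
opening: 0.0878
gripper_force: 0.0
(array([0.3988, 0.2139, 0.2561]), array([1.7998e+02, 1.0000e-02, 0.0000e+00]), 47.0)
[235.29144277  41.55089052] (array([235.1,  43.2]), (219, 25, 33, 38), array([0.5356, 0.2337, 0.11  ]))
```

View pics/v19.png

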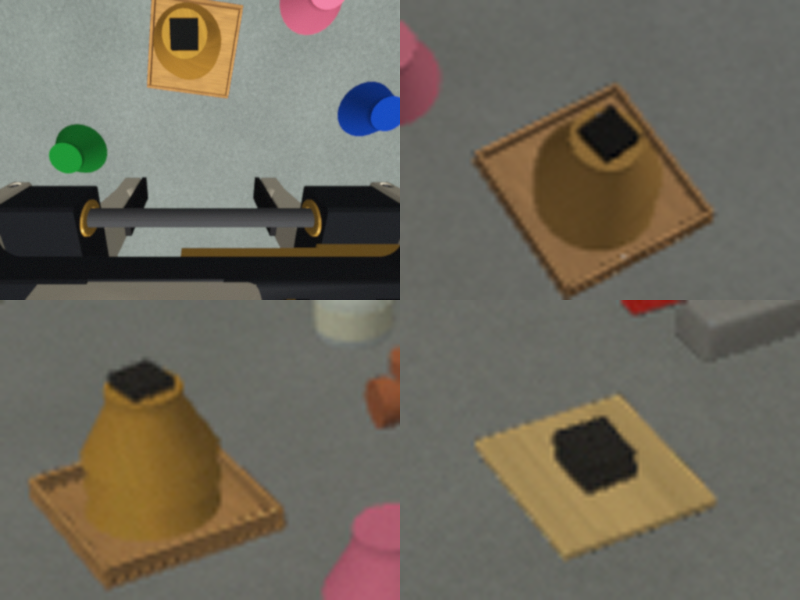

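The stack stands straight and centred in the tray with a pad on top. Two spare pads lie on the board, and the tee and valve are undisturbed. Handing in.

```bash
python3 -c "
from plant import ctrl
print(ctrl.close_job())"
```

```text
the job is handed in; nothing more can be done
None
```

Handed in at about 47 s of robot time: the three brass covers I found (no fourth seen) are nested in the cardboard tray with one pad on each crown, the two spare pads are on the board, and the tee and valve were not touched; the judge's result was not shown.

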